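Kit the shuttle tray for the next mould

ROBOT

A 6-joint arm with a two-finger parallel gripper is mounted at the origin on the work surface. World frame = base frame: x ahead of the robot, y to its left, z up, the work surface at z = 0. Lengths are in mm, angles in degrees, forces in N, time in s.
With the tool pointing down it reaches from about 300 to 850 mm from the base axis. Payload 4.2 kg.
Tool frame: the origin (TCP) lies on the centre line of the jaws, within the pads' length; the fingertips stand 14 mm ahead of it and the grasp point (between the pads) lies 5 mm behind it; z points along the fingers, y is the line along which they close (so a half turn about z gives the same grasp; the last joint's range is limited). The gripper opens to 91 mm and grips with 3 to 60 N. Pads are 32 mm wide; open, the fingers measure 118 mm over their backs; the gripper's body (76 mm by 178 mm) begins 60 mm behind the grasp point.
Start: joints at [62.911, 18.312, 89.639, -0, 72.044, -1.146], TCP at [251.558, 517.069, 227.976] pointing down, gripper open.
Joint ranges: [-177.97, 177.97], [-48.28, 115.42], [12.27, 149.76], [-77.06, 257.06], [2.81, 150.46], [-146.56, 146.56]. Speed limits (degrees/s): [147.25, 147.25, 180, 180, 180, 180].

INTERFACE

Orientations are given as [roll, pitch, yaw] about the fixed x, y, z axes, in that order (R = Rz(yaw) Ry(pitch) Rx(roll)).
In Python, from workcell import * gives the robot as it stands. The module is installed in compiled form; this text tells all that it offers.
- The arm moves only by the shell command python3 -m crank 'ROWS' [FORCE]. ROWS is JSON, a list of rows, each an object of numbers: "grip": the finger opening in m, from 0 to 0.0912; "x", "y", "z": the shift along the tool's x, y, z in m; "yaw": the turn about the tool's z in rad. In form: [{"grip": .., "x": .., "y": .., "z": .., "yaw": ..}, ...]. A call has exactly 5 rows; each row is the pose to reach, as a shift and turn from the pose commanded when the call began, along the tool's axes at that moment; what a row does not reach only later rows make up. A row lasts 1/12 s, in which the tool goes at most 41.7 mm and 7.16 degrees, less where a joint would pass 70% of its speed; a pose out of reach is approached as far as the arm can. A call with a gripper value outside its range is refused whole. The fingers move at their own pace and stop on an object; FORCE is the grip in N (left out, the last holds). Time passes only in rows, so rows that repeat a pose let the fingers close, or fill a call up. It gives the time, the measured TCP pose, the force, the opening and the grip force at its end, in the units of the state.
- state(): the state, without advancing time (a new reading comes with each control period).
- grab_frame(name): name is "scene" or "side" or "wrist"; returns the picture (480x640x3 uint8, red, green, blue); there is no depth.
- camera_model(name): a dict with "intrinsics" (3x3 intrinsics, pixels), "R" (3x3) and "t" (3): a world point X has camera coordinates R X + t. Camera axes: x right, y down, z forward; pixel columns grow to the right and rows downward; lengths in mm; the calibration is good to about 2 mm. A picture is of the moment at which its call begins: read the wrist's pose just before it. camera_model takes no time and is no camera call; for the wrist camera it gives the pose at the moment of the call.
- job_done(): hands the job in; it is judged then, once.
The state is a dict: "time_s": time; "qpos": joint angles; "qvel": joint speeds; "effort": joint torques, N m; "ee_pos": TCP position; "ee_rot": TCP orientation; "force": force on the tool from outside, world axes, zero at the start; "torque": the same for the moment, N m; "gripper_width": finger opening in mm; "gripper_force": force on a finger pad.
Only numpy, scipy, OpenCV 4.12 (cv2) and the standard library are available. Lean on these libraries where they do the work, as an engineer would, in place of code of your own. Each camera call takes 0.05 s, during which the arm holds its last target. There are 200 camera calls.

TASK

Make up the mould-cleaning kit: pull the shuttle tray by its red handle back against the green stop, move the lump of slag lying in it onto the bench right beside the big brown lump near the brush and scraper, and lay every clamp bar flat (brass block up) in a black compartment of its own, the brush flat, bristles up, in the blue one and the scraper flat in the orange one, brush head and blade towards the red far stop. Once all is loaded there, push the tray fully home against the red stop and let go. Leave the mould boxes, can and mug where they stand.

Things in the scene. Friction and masses are not known exactly. Their poses are not given: they have to be found in the camera images.
- bar1: steel clamp bar, a flat plate 110 x 34 x 8 mm lying flat, long axis its x, with an upright brass block 24 x 24 mm in its middle, from 8 to 36 mm above the underside (grip it there). Origin at the centre of the underside. 2 to 4 of the four bars are present; they are all alike
- bar2: another clamp bar like bar1
- bar3: another clamp bar like bar1
- bar4: another clamp bar like bar1
- brush: wire brush 164 mm long lying along its x with bristles up: blue handle 26 mm wide, 24 mm high from x = -82 to +20 mm, wooden head 38 mm wide, 24 mm high (bristles to 41 mm) from x = +20 to +82 mm. Origin under the middle of its length; grip the handle across, about x = -15 mm
- scraper: scraper 164 mm long lying along its x: orange handle 26 mm wide, 24 mm high from x = -82 to +15 mm, flat steel blade 40 mm wide, 3 mm thick, from x = +10 to +82 mm. Origin under the middle of its length; grip the handle across, about x = -15 mm
- brush_head (a point): point in the brush's head, 50 mm ahead (+x) of the brush's origin
- scraper_blade (a point): point in the scraper's blade, 50 mm ahead (+x) of the scraper's origin
- bar_slot1 (a point): centre of the floor of a black-floored bar compartment, inside 122 mm (along the tray's y) by 42 mm (along x); the four lie side by side at 46 mm pitch along the tray's x, slot 1 nearest the robot. Axes are the tray's: x along the slide away from the robot, z up. Floor 42 mm above the table, all tray walls 4 mm thick and 8 mm higher than the floor
- bar_slot2 (a point): the same for bar compartment 2, 46 mm farther along the tray's x than the one before
- bar_slot3 (a point): the same for bar compartment 3, 46 mm farther along the tray's x than the one before
- bar_slot4 (a point): the same for bar compartment 4, 46 mm farther along the tray's x than the one before
- brush_slot (a point): centre of the floor of the blue-floored brush compartment, inside 180 mm along the tray's x by 46 mm; outermost on the tray's -y side; same axes and wall height
- scraper_slot (a point): centre of the floor of the orange-floored scraper compartment, inside 180 mm along the tray's x by 46 mm, between the brush compartment and the bar compartments; same axes and wall height
- shuttle_handle (a point): centre of the top of the red upright handle, 24 x 24 mm, 65 mm tall (top 107 mm above the table), beside the tray's +y edge; it moves with the tray. Pinch it from above
- shuttle (a joint): position of the tray on its slide, m: 0 against the green loading stop (robot's side), 0.15 against the red far stop; grows along the tray's x; stiff, about 4 N to move, stays where left
- slag: rusty-brown slag block 46 (x) x 34 (y) x 34 mm high that lies at first in the orange compartment, its x roughly along it; origin under its centre. A dark crust rises to about 42 mm
- slag_center (a point): centre of the slag block, 17 mm above its underside
- lump2: the big brown lump, about 53 x 43 mm, 40 mm high, on the bench to the robot's left near the brush and scraper, origin under its centre; the slag goes beside it (a smaller lump, 38 mm, lies among the bars)
- mould1: bright steel mould box, 110 x 170 x 75 mm with two upright studs to 110 mm; stays where it is; origin under its centre
- mould2: dark steel mould box, same size; stays where it is
- can: can with yellow label, 66 mm across, 170 mm tall; stays
- mug: blue mug, 80 mm across, 90 mm tall; stays

How it is judged:
By the outcome, as a careful person would: the job done as asked, in the order asked, and still so for the second after the job is handed in, with the robot touching nothing.
Of bar1, bar2, bar3, bar4 only 2 to 4 are there at a start; the rules pass over those that are not, and their reading is None.
At some moment in a run one of bar1, bar2, bar3, bar4, brush, scraper may be knocked a few centimetres aside while the robot is not near it.
It also fails if it takes over 208 s, if anything falls off the work surface, if the arm or the gripper's body presses on something with over 40 N, if the wrist force passes 120 N, or if a joint passes its speed limit or range.

## Working session

There is one attempt and no reset: what is moved stays moved. The work goes in short steps, Python scripts to look and compute and a shell command to move; the robot and the scene stay as the last step left them, time stands still between calls to the robot, and variables do not carry over. Pictures are saved under pics/ and viewed, at most 14 in all, crops included, and the job is handed in when it is done.

```bash
mkdir -p pics; ls; python3 - <<'E'
from workcell import *
import cv2, numpy as np
s=state();print(s)
for n in("scene","side","wrist"):
    m=camera_model(n);f=grab_frame(n);cv2.imwrite(f"pics/{n}0.png",f[:,:,::-1])
    print(n,np.round(m["intrinsics"],1).tolist(),np.round(m["R"],3).tolist(),np.round(m["t"],1).tolist())
E
```

```text
pics
{'time_s': 0.0, 'qpos': array([ 6.29088993e+01,  1.83502994e+01,  8.97049219e+01, -2.83557982e-03,
        7.20442723e+01, -1.14765479e+00]), 'qvel': array([-0.00455228,  0.08869573, -0.05488363, -0.09770678,  0.00172274,
       -0.09126126]), 'effort': array([ 4.53368903e-04, -4.12458944e+01, -2.31968129e+01,  7.26666790e-02,
        4.56206140e-02, -1.35862451e-04]), 'ee_pos': array([251.3659036 , 516.61914535, 227.14377047]), 'ee_rot': array([-1.79900472e+02,  7.02651547e-04,  1.54057431e+02]), 'force': array([ 0.29085333,  0.09960394, -0.31641438]), 'torque': array([ 0.01920279,  0.0142937 , -0.05757794]), 'gripper_force': 0.0, 'gripper_width': 90.93471712121696}
scene [[594.0, 0.0, 319.8], [0.0, 594.0, 227.7], [0.0, 0.0, 1.0]] [[0.535, 0.844, 0.023], [0.46, -0.269, -0.846], [-0.708, 0.463, -0.533]] [-307.2, -184.2, 1952.4]
side [[591.6, 0.0, 324.0], [0.0, 591.6, 241.1], [0.0, 0.0, 1.0]] [[0.822, -0.569, -0.004], [-0.312, -0.446, -0.839], [0.476, 0.691, -0.544]] [-494.0, 260.2, 1285.0]
wrist [[397.9, 0.0, 318.8], [0.0, 397.9, 239.5], [0.0, 0.0, 1.0]] [[0.438, 0.899, 0.0], [0.867, -0.422, 0.264], [0.237, -0.115, -0.965]] [-573.5, -29.9, 389.5]
```

View pics/scene0.png

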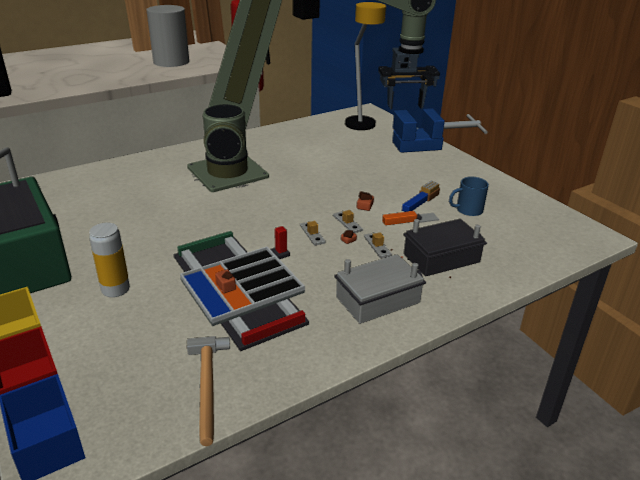

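View pics/side0.png

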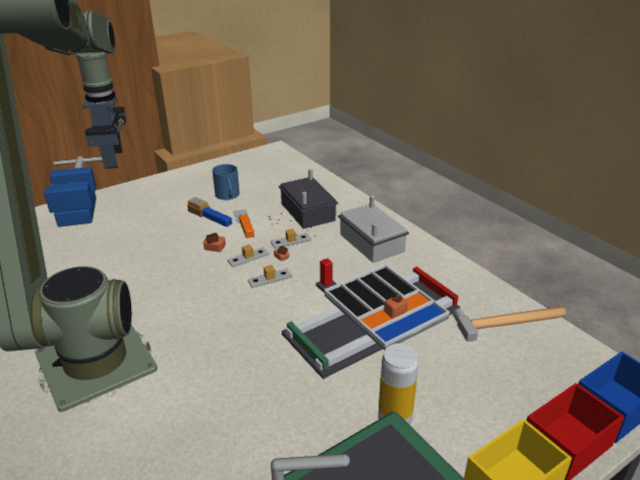

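The scene picture shows three bars: brass at about (313,227), (347,216) and (378,238). The red handle is at (281,240), the slag at (226,280), the big lump at (365,200), the scraper at (400,218) and the brush at (420,197). The side view agrees. The tray sits near the far stop.

```bash
cat > h.py <<'E'
from workcell import *
import cv2, numpy as np
from scipy.spatial.transform import Rotation as Ro
def ray(m,p,z):
    K,R,t=[np.array(m[k]) for k in("intrinsics","R","t")]
    d=R.T@np.linalg.solve(K,[p[0],p[1],1.]);c=-R.T@t
    return c+d*(z-c[2])/d[2]
def tri(ms,ps):
    A=[];b=[]
    for m,p in zip(ms,ps):
        K,R,t=[np.array(m[k]) for k in("intrinsics","R","t")]
        d=R.T@np.linalg.solve(K,[p[0],p[1],1.]);d/=np.linalg.norm(d);P=np.eye(3)-np.outer(d,d)
        A.append(P);b.append(P@(-R.T@t))
    return np.linalg.lstsq(np.vstack(A),np.hstack(b),rcond=None)[0]
def proj(m,X):
    q=np.array(m["intrinsics"])@(np.array(m["R"])@np.array(X,float)+np.array(m["t"]));return q[:2]/q[2]
RNG=dict(red=((0,170,60),(4,255,255)),brass=((15,110,60),(24,255,255)),blue=((105,170,60),(120,255,255)),orange=((6,200,90),(12,255,255)),brown=((4,80,30),(11,199,255)),green=((60,80,20),(85,255,255)))
def blobs(f,c,amin=25):
    hsv=cv2.cvtColor(f,cv2.COLOR_RGB2HSV);M=cv2.inRange(hsv,*[np.array(v,np.uint8) for v in RNG[c]])
    if c=="red":M|=cv2.inRange(hsv,np.array((175,170,60),np.uint8),np.array((180,255,255),np.uint8))
    n,l,st,ce=cv2.connectedComponentsWithStats(M)
    out=[]
    for i in range(1,n):
        if st[i,4]>=amin:
            cn=max(cv2.findContours((l==i).astype(np.uint8),0,2)[0],key=cv2.contourArea)
            out.append((st[i,4],ce[i].round(1),cn[:,0,:]))
    return sorted(out,key=lambda o:-o[0])
def plane(m,cn,z):  # contour cast onto plane z -> min-area rect in world
    P=np.array([ray(m,p,z)[:2] for p in cn],np.float32)
    c,(w,h),a=cv2.minAreaRect(P)
    if w<h:w,h,a=h,w,a+90
    return np.round(c,1),round(w,1),round(h,1),round(((a+90)%180)-90,1)
def go(X,Y,Z,yaw=None):  # print tool shift (m) and yaw (rad); yaw = direction of tool x in the world, mod 180
    s=state();T=Ro.from_euler("xyz",s["ee_rot"],degrees=True).as_matrix()
    y0=s["ee_rot"][2];a=np.radians(y0)
    d=np.array([X,Y,Z])-s["ee_pos"]
    sx=d[0]*np.cos(a)+d[1]*np.sin(a);sy=d[0]*np.sin(a)-d[1]*np.cos(a)
    w=0 if yaw is None else -(((yaw-y0)+90)%180-90)
    print("x %.4f y %.4f z %.4f yaw %.4f  | yaw0 %.1f q6 %.0f"%(sx/1e3,sy/1e3,-d[2]/1e3,np.radians(w),y0,s["qpos"][5]))
E
python3 - <<'E'
from h import *
Z=dict(red=107,brass=36,blue=24,orange=24,brown=20,green=60)
for n in("scene","side"):
    m=camera_model(n);f=cv2.imread(f"pics/{n}0.png")[:,:,::-1].copy()
    for c in Z:
        for a,ce,cn in blobs(f,c):
            X=ray(m,ce,Z[c])
            if 150<X[0]<1000 and abs(X[1])<700: print(n,c,a,ce,X.round(0)[:2],plane(m,cn,Z[c]))
E
```

```text
scene red 797 [272.6 327.4] [ 851. -288.] (array([ 850.6, -284.9]), 143.7, 33.3, 89.6)
scene red 276 [280.7 239.3] [ 586. -122.] (array([ 585.1, -121.3]), 109.2, 26.9, -28.7)
scene brass 1086 [205.5 397.5] [ 886. -449.] (array([ 871.5, -442.3]), 243.3, 21.3, -23.1)
scene brass 765 [108.1 269.1] [ 396. -490.] (array([ 387.1, -490.9]), 155.2, 66.9, -14.4)
scene brass 134 [377.7 239.2] [620. 151.] (array([620.2, 149.5]), 64.3, 29.0, -37.5)
scene brass 120 [312.2 227.2] [482.  33.] (array([480.8,  33.2]), 61.3, 27.3, -31.3)
scene brass 119 [347.5 216.1] [482. 149.] (array([481.9, 149.8]), 65.0, 31.4, -30.2)
scene brass 61 [427.7 189.3] [475. 450.] (array([467. , 460.5]), 75.4, 39.2, -66.9)
scene blue 841 [206.8 293.7] [ 589. -320.] (array([ 583.9, -319.5]), 171.9, 41.6, -0.6)
scene blue 178 [413.5 201.1] [494. 380.] (array([493.3, 380. ]), 135.6, 31.0, -68.4)
scene orange 479 [229.1 290.2] [ 603. -270.] (array([ 584.6, -268.2]), 171.0, 41.0, -0.5)
scene orange 326 [399.2 217.7] [547. 282.] (array([547.9, 283.7]), 107.2, 52.2, 75.4)
scene brown 363 [225.2 280.7] [ 560. -261.] (array([ 549
[... 1570 characters left out ...]
3.7, 1.3)
side orange 109 [246.2 225.4] [519. 277.] (array([518.9, 277. ]), 121.0, 23.3, 72.9)
side brown 426 [395.5 305.8] [ 638. -246.] (array([ 634.3, -245.9]), 96.3, 62.3, 41.5)
side brown 300 [213.9 242.5] [405. 254.] (array([409. , 256.8]), 84.2, 64.9, 42.0)
side brown 152 [281.3 253.2] [531. 101.] (array([530.2, 102.8]), 66.8, 37.3, 70.7)
side brown 33 [420.  302.9] [ 693. -271.] (array([ 691.1, -272.9]), 70.9, 25.3, 24.2)
side green 1744 [399.9 443.6] [ 364. -574.] (array([ 363.5, -562.2]), 238.0, 119.5, -48.1)
side green 497 [308.  345.3] [ 369. -276.] (array([ 368.4, -272.4]), 160.9, 23.9, 89.7)
side green 175 [295.8 474.3] [ 183. -522.] (array([ 185. , -524.2]), 44.3, 17.0, -34.8)
```

View pics/wrist0.png

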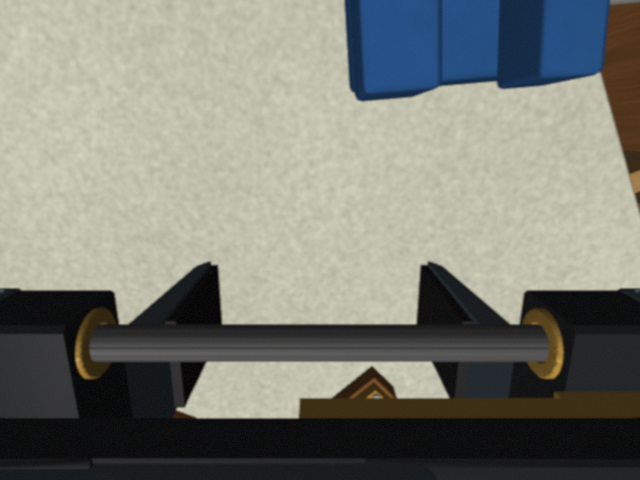

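```bash
python3 - <<'E'
from h import *
ms=[camera_model(n) for n in("scene","side")]
for k,a,b in [("handle",(280.7,239.3),(326,272)),("b1",(312.2,227.2),(269.1,272)),("b2",(347.5,216.1),(247.5,251)),("b3",(377.7,239.2),(290.4,235)),("lump2",(364.4,201.4),(213.9,242.5)),("slag",(225.2,280.7),(395.5,305.8)),("scrh",(399.2,217.7),(246.2,225.4)),("brh",(413.5,201.1),(216.6,216.4))]: print(k,tri(ms,[a,b]).round(0))
for n,m in zip(("scene","side"),ms):
    f=cv2.imread(f"pics/{n}0.png")[:,:,::-1].copy()
    for a,ce,cn in blobs(f,"blue")[:2]: print(plane(m,cn,42))
go(500,150,330,90)
E
```

```text
handle [540. -97.  72.]
b1 [461.  46.  20.]
b2 [461. 164.  20.]
b3 [600. 167.  19.]
lump2 [408. 263.  14.]
slag [ 606. -279.   57.]
scrh [529. 299.  10.]
brh [480. 393.  12.]
(array([ 798.9, -719.3]), 215.4, 103.0, -0.1)
(array([-1065.6,  1121.7]), 2169.6, 308.2, -37.1)
(array([ 791.4, -700.6]), 249.0, 108.2, 31.3)
(array([144.3, 727.9]), 385.5, 146.1, 73.4)
x -0.3840 y -0.2210 z -0.1027 yaw 1.1180  | yaw0 154.1 q6 -1
```

```bash

python3 -m crank '[{"x":-0.032,"y":-0.018,"z":-0.02},{"x":-0.064,"y":-0.036,"z":-0.04},{"x":-0.096,"y":-0.054,"z":-0.06},{"x":-0.128,"y":-0.072,"z":-0.08},{"x":-0.16,"y":-0.09,"z":-0.1}]'
python3 -m crank '[{"x":-0.035,"y":-0.02,"yaw":0.1},{"x":-0.07,"y":-0.04,"yaw":0.2},{"x":-0.105,"y":-0.06,"yaw":0.3},{"x":-0.14,"y":-0.08,"yaw":0.4},{"x":-0.17,"y":-0.1,"yaw":0.5}]'
python3 -m crank '[{"yaw":0.12},{"yaw":0.24},{"yaw":0.36},{"yaw":0.48},{"yaw":0.6}]'
python3 - <<'E'
from h import *
go(500,150,330,90)
E
```

```text
x -0.3840 y -0.2210 z -0.1027 yaw 1.1180  | yaw0 154.1 q6 -1validation failed for argument at $[0]...
validation failed for argument at $[0]...
validation failed for argument at $[0]...
```

```bash

python3 -m crank '[{"grip":0.09,"x":-0.032,"y":-0.018,"z":-0.02,"yaw":0},{"grip":0.09,"x":-0.064,"y":-0.036,"z":-0.04,"yaw":0},{"grip":0.09,"x":-0.096,"y":-0.054,"z":-0.06,"yaw":0},{"grip":0.09,"x":-0.128,"y":-0.072,"z":-0.08,"yaw":0},{"grip":0.09,"x":-0.16,"y":-0.09,"z":-0.1,"yaw":0}]'
python3 -m crank '[{"grip":0.09,"x":-0.035,"y":-0.02,"z":0,"yaw":0.1},{"grip":0.09,"x":-0.07,"y":-0.04,"z":0,"yaw":0.2},{"grip":0.09,"x":-0.105,"y":-0.06,"z":0,"yaw":0.3},{"grip":0.09,"x":-0.14,"y":-0.08,"z":0,"yaw":0.4},{"grip":0.09,"x":-0.17,"y":-0.1,"z":0,"yaw":0.5}]'
python3 -m crank '[{"grip":0.09,"x":0,"y":0,"z":0,"yaw":0.12},{"grip":0.09,"x":0,"y":0,"z":0,"yaw":0.24},{"grip":0.09,"x":0,"y":0,"z":0,"yaw":0.36},{"grip":0.09,"x":0,"y":0,"z":0,"yaw":0.48},{"grip":0.09,"x":0,"y":0,"z":0,"yaw":0.6}]'
python3 - <<'E'
from h import *
go(500,150,330,90)
m=camera_model("wrist");f=grab_frame("wrist");cv2.imwrite("pics/w1.png",f[:,:,::-1]);np.save("w1.npy",m,allow_pickle=True)
for c,z in dict(brass=36,orange=24,blue=24,brown=36,red=107).items():
    for a,ce,cn in blobs(f,c,80): print(c,a,ce,ray(m,ce,z).round(0)[:2],plane(m,cn,z))
E
```

```text
time_s: 0.57
ee_pos: [356.1, 365.0, 328.3]
ee_rot: [-180.0, -0.0, 154.1]
force: [0.8, 0.3, 0.0]
gripper_width: 89.7
gripper_force: 0.0
time_s: 0.98
ee_pos: [465.8, 200.2, 327.4]
ee_rot: [180.0, 0.0, 125.1]
force: [0.5, 1.0, -0.4]
gripper_width: 90.5
gripper_force: 0.0
time_s: 1.4
ee_pos: [464.7, 202.1, 327.2]
ee_rot: [-180.0, 0.0, 90.7]
force: [-0.9, 0.5, 0.2]
gripper_width: 90.2
gripper_force: 0.0
x -0.0525 y 0.0347 z -0.0028 yaw 0.0115  | yaw0 90.7 q6 22
brass 6620 [481.9 406.6] [683. -72.] (array([665.6, -69.6]), 453.6, 38.4, 0.7)
brass 1413 [ 92.9 344.7] [183.  13.] (array([186.5,  12.9]), 104.1, 45.3, 77.1)
brass 626 [552.  348.7] [761.  14.] (array([756.6,  19.3]), 99.3, 28.7, -82.7)
brass 451 [434.3 232. ] [599. 164.] (array([597.6, 163.9]), 28.7, 25.2, -12.8)
brass 433 [316.4 232.1] [462. 162.] (array([462.4, 162. ]), 26.3, 22.2, -89.3)
brass 272 [315.6 317.1] [462.  54.] (array([462.2,  55.4]), 23.5, 21.5, 0.7)
blue 1631 [341.6  34. ] [487. 374.] (array([486.7, 374. ]), 72.4, 23.6, -72.8)
brown 1712 [271.5 145.9] [412. 259.] (array([411.5, 257.9]), 49.7, 42.9, -50.4)
brown 673 [377.1 268.1] [535. 119.] (array([535.4, 118.4]), 37.7, 28.9, -83.4)
brown 186 [385.4 112.6] [535. 295.] (array([528. , 292.9]), 94.8, 25.7, 73.1)
```

View pics/w1.png

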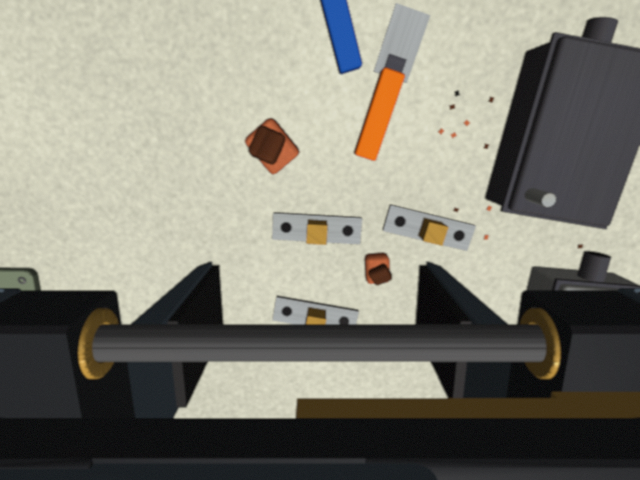

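Wrist view: bars at (316,228), (430,228) and (316,312) px. The big lump is at (271,146), the scraper at (385,90) with its blade pointing up (+y), and the brush handle at (342,34). The small lump is at (377,268), and the mould box is on the right. I'm moving to the tray now.

```bash

python3 -m crank '[{"grip":0.09,"x":-0.038,"y":0.007,"z":0,"yaw":0},{"grip":0.09,"x":-0.076,"y":0.014,"z":0,"yaw":0},{"grip":0.09,"x":-0.114,"y":0.021,"z":0,"yaw":0},{"grip":0.09,"x":-0.152,"y":0.028,"z":0,"yaw":0},{"grip":0.09,"x":-0.19,"y":0.035,"z":0,"yaw":0}]'
python3 -m crank '[{"grip":0.09,"x":-0.038,"y":0.007,"z":0.01,"yaw":0},{"grip":0.09,"x":-0.076,"y":0.014,"z":0.02,"yaw":0},{"grip":0.09,"x":-0.114,"y":0.021,"z":0.03,"yaw":0},{"grip":0.09,"x":-0.152,"y":0.028,"z":0.04,"yaw":0},{"grip":0.09,"x":-0.19,"y":0.035,"z":0.04,"yaw":0}]'
python3 -m crank '[{"grip":0.09,"x":0,"y":0,"z":0,"yaw":0},{"grip":0.09,"x":0,"y":0,"z":0,"yaw":0},{"grip":0.09,"x":0,"y":0,"z":0,"yaw":0},{"grip":0.09,"x":0,"y":0,"z":0,"yaw":0},{"grip":0.09,"x":0,"y":0,"z":0,"yaw":0}]'
python3 - <<'E'
from h import *
m=camera_model("wrist");f=grab_frame("wrist");cv2.imwrite("pics/w2.png",f[:,:,::-1])
for c,z in dict(red=107).items():
    for a,ce,cn in blobs(f,c,80): print(c,a,ce,ray(m,ce,z).round(0)[:2],plane(m,cn,z),plane(m,cn,42))
go(540,-97,140,90)
E
```

```text
time_s: 1.87
ee_pos: [503.1, 11.4, 327.5]
ee_rot: [-180.0, -0.0, 91.2]
force: [0.2, 0.7, -0.8]
gripper_width: 89.9
gripper_force: 0.0
time_s: 2.28
ee_pos: [540.6, -177.9, 285.2]
ee_rot: [-179.8, -0.1, 91.2]
force: [0.6, 1.6, -0.2]
gripper_width: 89.8
gripper_force: 0.0
time_s: 2.7
ee_pos: [541.6, -175.0, 288.0]
ee_rot: [180.0, -0.0, 91.2]
force: [-0.1, -0.3, -0.1]
gripper_width: 89.8
gripper_force: 0.0
red 2092 [522.1 260.6] [ 724. -210.] (array([ 723.6, -214.5]), 115.0, 18.5, 89.5) (array([ 758.9, -236.1]), 137.2, 22.1, 89.5)
red 805 [318.9 130. ] [ 540. -101.] (array([ 540.4, -101.2]), 23.0, 22.1, 1.2) (array([ 540.5, -101. ]), 27.4, 26.3, 1.2)
x 0.0780 y -0.0000 z 0.1480 yaw 0.0203  | yaw0 91.2 q6 -20
```

View pics/w2.png

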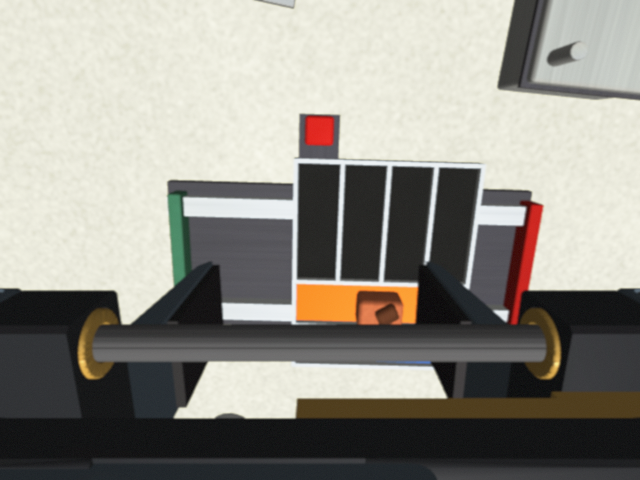

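The red handle top is at (319,130) px, which is world (540,-101). The tray is straight along x, with the green stop at column 178 and the red stop at column 527. I'll pinch the handle.

```bash

python3 -m crank '[{"grip":0.09,"x":0.03,"y":-0.001,"z":0.02,"yaw":0.01},{"grip":0.09,"x":0.06,"y":-0.002,"z":0.05,"yaw":0.02},{"grip":0.09,"x":0.074,"y":-0.003,"z":0.08,"yaw":0.02},{"grip":0.09,"x":0.074,"y":-0.003,"z":0.11,"yaw":0.02},{"grip":0.09,"x":0.074,"y":-0.003,"z":0.14,"yaw":0.02}]'
python3 -m crank '[{"grip":0.09,"x":0,"y":0,"z":0.015,"yaw":0},{"grip":0.09,"x":0,"y":0,"z":0.03,"yaw":0},{"grip":0.09,"x":0,"y":0,"z":0.045,"yaw":0},{"grip":0.09,"x":0,"y":0,"z":0.055,"yaw":0},{"grip":0.09,"x":0,"y":0,"z":0.055,"yaw":0}]'
python3 -m crank '[{"grip":0.0,"x":0,"y":0,"z":0,"yaw":0},{"grip":0,"x":0,"y":0,"z":0,"yaw":0},{"grip":0,"x":0,"y":0,"z":0,"yaw":0},{"grip":0,"x":0,"y":0,"z":0,"yaw":0},{"grip":0,"x":0,"y":0,"z":0,"yaw":0}]' 30
python3 -m crank '[{"grip":0,"x":0,"y":0,"z":0,"yaw":0},{"grip":0,"x":0,"y":0,"z":0,"yaw":0},{"grip":0,"x":0,"y":0,"z":0,"yaw":0},{"grip":0,"x":0,"y":0,"z":0,"yaw":0},{"grip":0,"x":0,"y":0,"z":0,"yaw":0}]' 30
```

```text
time_s: 3.17
ee_pos: [537.2, -100.3, 147.1]
ee_rot: [179.9, 0.0, 90.1]
force: [-0.3, -1.0, -0.3]
gripper_width: 90.0
gripper_force: 0.0
time_s: 3.58
ee_pos: [536.0, -101.4, 90.9]
ee_rot: [-179.8, -0.1, 90.0]
force: [-0.2, 0.3, -0.4]
gripper_width: 90.0
gripper_force: 0.0
time_s: 4.0
ee_pos: [537.7, -102.5, 93.3]
ee_rot: [179.9, 0.0, 89.9]
force: [-0.6, -0.5, -0.2]
gripper_width: 59.1
gripper_force: 0.0
time_s: 4.42
ee_pos: [538.3, -102.4, 92.7]
ee_rot: [179.9, -0.0, 89.9]
force: [4.5, 1.0, -2.9]
gripper_width: 26.6
gripper_force: 1.9
```

```bash

python3 -m crank '[{"grip":0.0,"x":0,"y":0,"z":0,"yaw":0},{"grip":0,"x":0,"y":-0.01,"z":0,"yaw":0},{"grip":0,"x":0,"y":-0.025,"z":0,"yaw":0},{"grip":0,"x":0,"y":-0.04,"z":0,"yaw":0},{"grip":0,"x":0,"y":-0.055,"z":0,"yaw":0}]' 35
python3 -m crank '[{"grip":0.0,"x":0,"y":-0.012,"z":0,"yaw":0},{"grip":0,"x":0,"y":-0.024,"z":0,"yaw":0},{"grip":0,"x":0,"y":-0.036,"z":0,"yaw":0},{"grip":0,"x":0,"y":-0.045,"z":0,"yaw":0},{"grip":0,"x":0,"y":-0.05,"z":0,"yaw":0}]' 35
python3 - <<'E'
from h import *
m=camera_model("scene");f=grab_frame("scene")
for a,ce,cn in blobs(f,"blue",300)[:2]:print(ce,plane(m,cn,42))
cv2.imwrite("pics/s2.png",cv2.resize(f[200:360,140:360,::-1],None,fx=3,fy=3))
E
```

```text
time_s: 4.83
ee_pos: [483.3, -101.9, 92.7]
ee_rot: [179.8, -0.0, 89.8]
force: [5.2, 2.1, -1.5]
gripper_width: 23.5
gripper_force: 35.0
time_s: 5.25
ee_pos: [440.7, -101.8, 92.9]
ee_rot: [178.8, -0.1, 89.7]
force: [37.2, 9.2, -35.5]
gripper_width: 24.5
gripper_force: 35.1
[ 41.1 428.2] (array([ 798.9, -719.3]), 215.5, 103.0, -0.1)
[334.1  56.1] (array([-1065.6,  1121.7]), 2169.6, 308.2, -37.1)
```

View pics/s2.png

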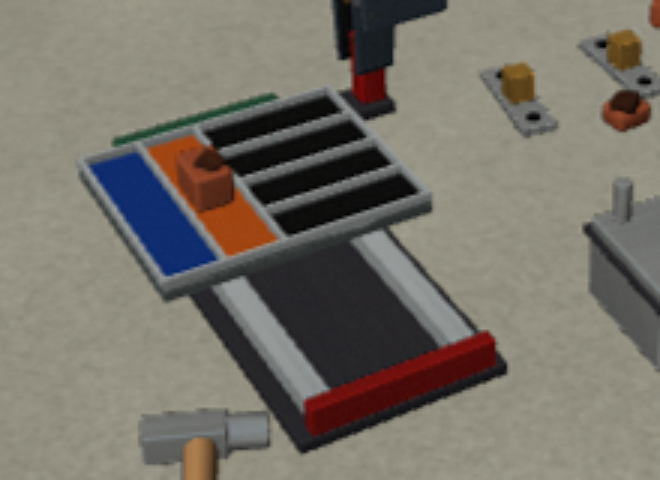

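```bash

python3 -m crank '[{"grip":0.0,"x":0,"y":0.004,"z":0,"yaw":0},{"grip":0,"x":0,"y":0.007,"z":0,"yaw":0},{"grip":0.09,"x":0,"y":0.007,"z":0,"yaw":0},{"grip":0.09,"x":0,"y":0.007,"z":0,"yaw":0},{"grip":0.09,"x":0,"y":0.007,"z":0,"yaw":0}]' 
python3 -m crank '[{"grip":0.09,"x":0,"y":0,"z":-0.02,"yaw":0},{"grip":0.09,"x":0,"y":0,"z":-0.05,"yaw":0},{"grip":0.09,"x":0,"y":0,"z":-0.09,"yaw":0},{"grip":0.09,"x":0,"y":0,"z":-0.13,"yaw":0},{"grip":0.09,"x":0,"y":0,"z":-0.17,"yaw":0}]' 
python3 -m crank '[{"grip":0.09,"x":-0.04,"y":0.01,"z":-0.01,"yaw":0},{"grip":0.09,"x":-0.08,"y":0.025,"z":-0.02,"yaw":0},{"grip":0.09,"x":-0.12,"y":0.04,"z":-0.04,"yaw":0},{"grip":0.09,"x":-0.16,"y":0.055,"z":-0.04,"yaw":0},{"grip":0.09,"x":-0.195,"y":0.07,"z":-0.04,"yaw":0}]' 
python3 -m crank '[{"grip":0.09,"x":-0.02,"y":0,"z":0,"yaw":0},{"grip":0.09,"x":-0.035,"y":0,"z":0,"yaw":0},{"grip":0.09,"x":-0.035,"y":0,"z":0,"yaw":0},{"grip":0.09,"x":-0.035,"y":0,"z":0,"yaw":0},{"grip":0.09,"x":-0.035,"y":0,"z":0,"yaw":0}]' 
python3 - <<'E'
from h import *
m=camera_model("wrist");f=grab_frame("wrist");cv2.imwrite("pics/w3.png",f[:,:,::-1])
np.save("w3.npy",m,allow_pickle=True)
for c,z in dict(red=107,blue=42,orange=42,brown=76,green=60).items():
    for a,ce,cn in blobs(f,c,80): print(c,a,ce,ray(m,ce,z).round(0)[:2],plane(m,cn,z))
go(540,-97,140,90)
E
```

```text
time_s: 5.72
ee_pos: [438.4, -102.3, 92.5]
ee_rot: [-179.9, 0.0, 89.9]
force: [-0.4, -0.2, -0.6]
gripper_width: 41.3
gripper_force: 0.0
time_s: 6.13
ee_pos: [438.0, -102.2, 264.3]
ee_rot: [-179.9, 0.0, 89.9]
force: [1.8, 0.8, -1.0]
gripper_width: 74.1
gripper_force: 0.0
time_s: 6.55
ee_pos: [506.7, -294.6, 304.3]
ee_rot: [179.9, 0.1, 89.9]
force: [0.9, 0.5, 0.2]
gripper_width: 90.0
gripper_force: 0.0
time_s: 6.97
ee_pos: [506.3, -326.3, 302.6]
ee_rot: [-180.0, -0.1, 89.9]
force: [-0.6, 0.9, -0.3]
gripper_width: 89.8
gripper_force: 0.0
red 3065 [570.6 118.4] [ 720. -243.] (array([ 718.8, -246.4]), 122.1, 20.1, 89.4)
blue 6654 [321.4 207.4] [ 509. -331.] (array([ 509.1, -331.6]), 178.6, 42.1, -0.1)
brown 1868 [313.8 162.6] [ 502. -282.] (array([ 481.6, -278.3]), 111.3, 41.8, -0.1)
brown 145 [393.8 159.6] [ 577. -279.] (array([ 569.3, -279.4]), 46.7, 41.9, -0.1)
green 2417 [206.9 115.2] [ 399. -238.] (array([ 399.7, -242.2]), 139.7, 16.8, 89.5)
green 312 [188.5 407.6] [ 353. -566.] (array([ 356.7, -564.9]), 49.6, 21.0, 53.0)
x 0.2292 y 0.0333 z 0.1629 yaw -0.0010  | yaw0 89.9 q6 -34
```

View pics/w3.png

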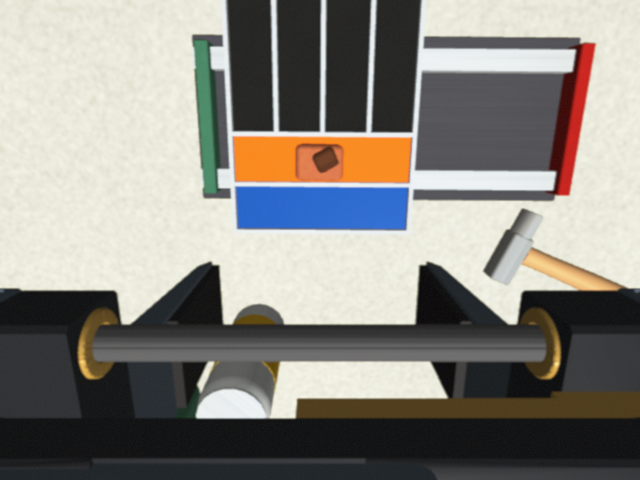

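The tray is against the green stop. The slag is at (319,163) px, the blue floor is centred at (321,207), and the can is at (240,380). Next I'll grasp the slag.

```bash
python3 - <<'E'
from h import *
m=np.load("w3.npy",allow_pickle=True).item()
p=ray(m,(319.5,163.5),76);print("slag",p.round(1), "can top",ray(camera_model("scene"),(105,231),170).round(0))
print("slots x edges", [ray(m,(u,133),50).round(0)[:2] for u in (229,272,322,371,415)])
go(p[0],p[1],66,90)
E
```

```text
slag [ 507.  -282.7   76. ] can top [ 443. -488.  170.]
slots x edges [array([ 417., -255.]), array([ 460., -255.]), array([ 510., -255.]), array([ 558., -255.]), array([ 602., -255.])]
x 0.0434 y 0.0005 z 0.2369 yaw -0.0010  | yaw0 89.9 q6 -34
```

```bash

python3 -m crank '[{"grip":0.09,"x":0.02,"y":0,"z":0.03,"yaw":0},{"grip":0.09,"x":0.0434,"y":0.0005,"z":0.06,"yaw":0},{"grip":0.09,"x":0.0434,"y":0.0005,"z":0.1,"yaw":0},{"grip":0.09,"x":0.0434,"y":0.0005,"z":0.13,"yaw":0},{"grip":0.09,"x":0.0434,"y":0.0005,"z":0.16,"yaw":0}]' 
python3 -m crank '[{"grip":0.09,"x":0,"y":0,"z":0.025,"yaw":0},{"grip":0.09,"x":0,"y":0,"z":0.05,"yaw":0},{"grip":0.09,"x":0,"y":0,"z":0.07,"yaw":0},{"grip":0.09,"x":0,"y":0,"z":0.079,"yaw":0},{"grip":0.06,"x":0,"y":0,"z":0.079,"yaw":0}]' 
python3 -m crank '[{"grip":0,"x":0,"y":0,"z":0,"yaw":0},{"grip":0,"x":0,"y":0,"z":0,"yaw":0},{"grip":0,"x":0,"y":0,"z":0,"yaw":0},{"grip":0,"x":0,"y":0,"z":0,"yaw":0},{"grip":0,"x":0,"y":0,"z":0,"yaw":0}]' 25
python3 -m crank '[{"grip":0,"x":0,"y":0,"z":0,"yaw":0},{"grip":0,"x":0,"y":0,"z":-0.02,"yaw":0},{"grip":0,"x":0,"y":0,"z":-0.05,"yaw":0},{"grip":0,"x":0,"y":0,"z":-0.08,"yaw":0},{"grip":0,"x":0,"y":0,"z":-0.11,"yaw":0}]' 25
python3 - <<'E'
from h import *
go(375.6,227.5,150,40)
E
```

```text
time_s: 7.43
ee_pos: [507.0, -281.9, 141.7]
ee_rot: [180.0, -0.0, 90.0]
force: [1.2, -0.5, -0.2]
gripper_width: 90.2
gripper_force: 0.0
time_s: 7.85
ee_pos: [506.3, -282.4, 62.0]
ee_rot: [-179.8, -0.1, 90.0]
force: [-0.7, -0.0, 0.5]
gripper_width: 86.0
gripper_force: 0.0
time_s: 8.27
ee_pos: [507.8, -284.3, 64.5]
ee_rot: [179.9, 0.0, 89.9]
force: [0.6, -0.5, -0.2]
gripper_width: 53.0
gripper_force: 0.0
time_s: 8.68
ee_pos: [507.0, -283.9, 174.5]
ee_rot: [-180.0, -0.0, 89.9]
force: [0.9, -1.3, -0.6]
gripper_width: 45.4
gripper_force: 25.0
x 0.5112 y -0.1325 z 0.0245 yaw 0.8705  | yaw0 89.9 q6 -30
```

```bash

python3 -m crank '[{"grip":0,"x":0.038,"y":-0.01,"z":0,"yaw":0},{"grip":0,"x":0.076,"y":-0.02,"z":0,"yaw":0},{"grip":0,"x":0.114,"y":-0.03,"z":0,"yaw":0},{"grip":0,"x":0.152,"y":-0.04,"z":0,"yaw":0},{"grip":0,"x":0.19,"y":-0.05,"z":0,"yaw":0}]' 
python3 -m crank '[{"grip":0,"x":0.038,"y":-0.01,"z":0,"yaw":0},{"grip":0,"x":0.076,"y":-0.02,"z":0,"yaw":0},{"grip":0,"x":0.114,"y":-0.03,"z":0,"yaw":0},{"grip":0,"x":0.152,"y":-0.04,"z":0,"yaw":0},{"grip":0,"x":0.19,"y":-0.05,"z":0,"yaw":0}]' 
python3 -m crank '[{"grip":0,"x":0.038,"y":-0.01,"z":0,"yaw":0.1},{"grip":0,"x":0.076,"y":-0.02,"z":0,"yaw":0.2},{"grip":0,"x":0.114,"y":-0.03,"z":0,"yaw":0.3},{"grip":0,"x":0.131,"y":-0.0325,"z":0,"yaw":0.4},{"grip":0,"x":0.131,"y":-0.0325,"z":0,"yaw":0.5}]' 
python3 -m crank '[{"grip":0,"x":0,"y":0,"z":0,"yaw":0.1},{"grip":0,"x":0,"y":0,"z":0.02,"yaw":0.2},{"grip":0,"x":0,"y":0,"z":0.04,"yaw":0.3},{"grip":0,"x":0,"y":0,"z":0.06,"yaw":0.37},{"grip":0,"x":0,"y":0,"z":0.07,"yaw":0.37}]' 
python3 - <<'E'
from h import *
go(375.6,227.5,40,40)
E
```

```text
time_s: 9.1
ee_pos: [456.8, -92.6, 173.6]
ee_rot: [180.0, -0.0, 89.8]
force: [-0.1, 2.1, -0.9]
gripper_width: 46.1
gripper_force: 25.0
time_s: 9.52
ee_pos: [407.2, 97.6, 173.8]
ee_rot: [180.0, -0.0, 89.9]
force: [0.8, 0.3, -0.9]
gripper_width: 46.2
gripper_force: 25.0
time_s: 9.93
ee_pos: [375.3, 231.0, 173.8]
ee_rot: [-180.0, -0.1, 61.2]
force: [0.7, 0.3, -0.2]
gripper_width: 45.9
gripper_force: 25.0
time_s: 10.35
ee_pos: [374.7, 226.5, 101.7]
ee_rot: [-180.0, 0.2, 39.9]
force: [0.0, 0.6, -1.3]
gripper_width: 45.7
gripper_force: 25.0
x 0.0014 y -0.0002 z 0.0617 yaw -0.0017  | yaw0 39.9 q6 80
```

```bash

python3 -m crank '[{"grip":0,"x":0.001,"y":0,"z":0.02,"yaw":0},{"grip":0,"x":0.001,"y":0,"z":0.04,"yaw":0},{"grip":0,"x":0.001,"y":0,"z":0.06,"yaw":0},{"grip":0,"x":0.001,"y":0,"z":0.072,"yaw":0},{"grip":0,"x":0.001,"y":0,"z":0.074,"yaw":0}]' 
python3 -m crank '[{"grip":0,"x":0,"y":0,"z":0.001,"yaw":0},{"grip":0,"x":0,"y":0,"z":0.002,"yaw":0},{"grip":0,"x":0,"y":0,"z":0.003,"yaw":0},{"grip":0,"x":0,"y":0,"z":0.004,"yaw":0},{"grip":0,"x":0,"y":0,"z":0.004,"yaw":0}]'
```

```text
time_s: 10.77
ee_pos: [375.3, 226.9, 27.7]
ee_rot: [-180.0, 0.3, 40.0]
force: [-0.2, -0.9, -0.7]
gripper_width: 45.7
gripper_force: 25.0
time_s: 11.18
ee_pos: [377.0, 228.0, 26.0]
ee_rot: [180.0, -0.1, 40.0]
force: [0.4, -0.1, -0.7]
gripper_width: 46.0
gripper_force: 25.0
```

```bash

python3 -m crank '[{"grip":0,"x":0,"y":0,"z":0.001,"yaw":0},{"grip":0,"x":0,"y":0,"z":0.002,"yaw":0},{"grip":0,"x":0,"y":0,"z":0.003,"yaw":0},{"grip":0,"x":0,"y":0,"z":0.003,"yaw":0},{"grip":0,"x":0,"y":0,"z":0.003,"yaw":0}]'
```

```text
time_s: 11.6
ee_pos: [376.7, 227.8, 22.5]
ee_rot: [-180.0, 0.0, 40.0]
force: [-0.3, -0.3, -0.9]
gripper_width: 46.0
gripper_force: 25.0
```

```bash

python3 -m crank '[{"grip":0,"x":0,"y":0,"z":0.001,"yaw":0},{"grip":0,"x":0,"y":0,"z":0.002,"yaw":0},{"grip":0,"x":0,"y":0,"z":0.002,"yaw":0},{"grip":0,"x":0,"y":0,"z":0.002,"yaw":0},{"grip":0,"x":0,"y":0,"z":0.002,"yaw":0}]'
```

```text
time_s: 12.02
ee_pos: [376.9, 227.9, 22.0]
ee_rot: [180.0, -0.0, 40.0]
force: [-2.7, -2.2, 15.1]
gripper_width: 46.0
gripper_force: 25.0
```

```bash

python3 -m crank '[{"grip":0.06,"x":0,"y":0,"z":-0.001,"yaw":0},{"grip":0.06,"x":0,"y":0,"z":-0.001,"yaw":0},{"grip":0.06,"x":0,"y":0,"z":-0.001,"yaw":0},{"grip":0.06,"x":0,"y":0,"z":-0.001,"yaw":0},{"grip":0.06,"x":0,"y":0,"z":-0.001,"yaw":0}]'
python3 -m crank '[{"grip":0.065,"x":0,"y":0,"z":-0.02,"yaw":0},{"grip":0.065,"x":0,"y":0,"z":-0.06,"yaw":0},{"grip":0.09,"x":0,"y":0,"z":-0.1,"yaw":0},{"grip":0.09,"x":0,"y":0,"z":-0.14,"yaw":0},{"grip":0.09,"x":0,"y":0,"z":-0.18,"yaw":0}]'
python3 -m crank '[{"grip":0.09,"x":0.02,"y":0.02,"z":-0.02,"yaw":-0.12},{"grip":0.09,"x":0.04,"y":0.04,"z":-0.04,"yaw":-0.24},{"grip":0.09,"x":0.05,"y":0.065,"z":-0.06,"yaw":-0.36},{"grip":0.09,"x":0.057,"y":0.075,"z":-0.08,"yaw":-0.48},{"grip":0.09,"x":0.057,"y":0.075,"z":-0.1,"yaw":-0.6}]'
python3 -m crank '[{"grip":0.09,"x":0,"y":0,"z":0,"yaw":-0.1},{"grip":0.09,"x":0,"y":0,"z":0,"yaw":-0.2},{"grip":0.09,"x":0,"y":0,"z":0,"yaw":-0.27},{"grip":0.09,"x":0,"y":0,"z":0,"yaw":-0.27},{"grip":0.09,"x":0,"y":0,"z":0,"yaw":-0.27}]'
cat > look.py <<'E'
from h import *
import sys
def look(name):
    m=camera_model("wrist");f=grab_frame("wrist");cv2.imwrite(f"pics/{name}.png",f[:,:,::-1])
    np.save(name+".npy",m,allow_pickle=True)
    for c,z in dict(brass=36,orange=24,blue=24,brown=36).items():
        for a,ce,cn in blobs(f,c,80): print(c,a,ce,ray(m,ce,z).round(1)[:2],plane(m,cn,z))
    return m,f
if __name__=="__main__":look(sys.argv[1]);print(state()["ee_pos"].round(1),state()["ee_rot"].round(1))
E
python3 look.py w4
```

```text
time_s: 12.43
ee_pos: [376.7, 227.8, 21.3]
ee_rot: [-180.0, 0.0, 40.0]
force: [0.3, 1.0, 0.9]
gripper_width: 59.8
gripper_force: 0.0
time_s: 12.85
ee_pos: [376.2, 227.5, 203.3]
ee_rot: [-180.0, 0.0, 40.0]
force: [1.1, 0.6, -0.4]
gripper_width: 82.1
gripper_force: 0.0
time_s: 13.27
ee_pos: [470.9, 206.1, 301.8]
ee_rot: [180.0, 0.0, 74.6]
force: [0.2, -0.0, -0.4]
gripper_width: 90.4
gripper_force: 0.0
time_s: 13.68
ee_pos: [468.5, 207.0, 301.2]
ee_rot: [-180.0, 0.0, 89.8]
force: [-0.7, -0.3, -0.5]
gripper_width: 90.2
gripper_force: 0.0
brass 6626 [482.  406.6] [669.8 -50.4] (array([653.6, -47.5]), 426.9, 36.1, -0.2)
brass 1414 [ 92.9 344.8] [200.4  37.1] (array([203.8,  37. ]), 97.6, 42.7, 76.2)
brass 637 [551.9 348.5] [744.4  29.9] (array([740.7,  34.8]), 93.5, 27.0, -83.6)
brass 503 [438.  240.2] [599.3 163.8] (array([597.6, 164.2]), 29.0, 25.9, -13.5)
brass 487 [313.5 242.1] [462.4 162.2] (array([461.9, 162.2]), 27.4, 22.2, 89.8)
blue 1687 [333.9  33.6] [484.1 373.1] (array([484.3, 373.5]), 67.2, 23.4, -74.3)
brown 3364 [253.  163.8] [399.9 247.3] (array([397.9, 246.6]), 79.2, 49.7, 39.7)
brown 739 [378.1 278.4] [535.  119.4] (array([535. , 119.2]), 38.4, 29.0, -81.2)
brown 310 [359.5  90.8] [509.5 318.6] (array([508.1, 316.9]), 94.9, 24.9, 68.3)
[468.5 207.  301.2] [-180.     0.    89.8]
```

View pics/w4.png

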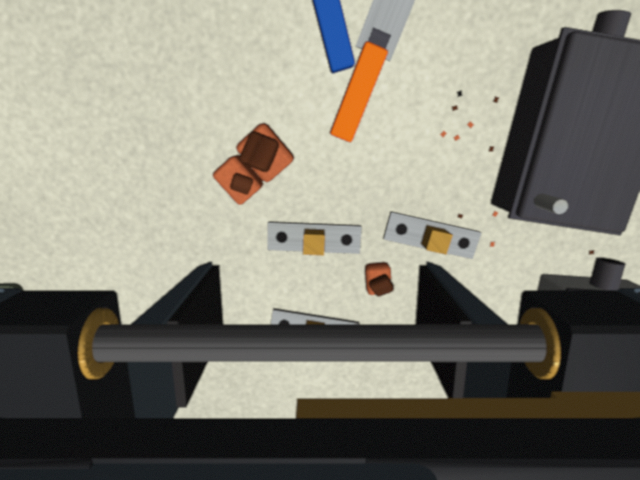

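The slag now sits against the big lump, at (238,180) and (265,150) px. The scraper has been knocked: its handle is at (358,90). The brush's near end is at (340,70). I'll take the brush first, after a closer look.

```bash

sed -i 's/orange=((6,200,90),(12,255,255))/orange=((4,190,110),(13,255,255))/' h.py
python3 -m crank '[{"grip":0.09,"x":0.03,"y":0.003,"z":0,"yaw":-0.1},{"grip":0.09,"x":0.06,"y":0.006,"z":0,"yaw":-0.2},{"grip":0.09,"x":0.093,"y":0.01,"z":0,"yaw":-0.29},{"grip":0.09,"x":0.093,"y":0.01,"z":0,"yaw":-0.29},{"grip":0.09,"x":0.093,"y":0.01,"z":0,"yaw":-0.29}]'
python3 look.py w5
python3 - <<'E'
from h import *
m=np.load("w5.npy",allow_pickle=True).item();f=cv2.imread("pics/w5.png")[:,:,::-1].copy()
b=blobs(f,"blue",200)[0]
for z in(0,24):print("blue",z,plane(m,b[2],z))
c,w,h,a=plane(m,b[2],24);a=np.radians(a+180);u=np.array([np.cos(a),np.sin(a)])
g=c+u*(51-15-0)-u*15*0 if False else c+u*16   # handle centre x=-31
print(g,np.degrees(a));go(*g,60,np.degrees(a))
E
```

```text
time_s: 14.15
ee_pos: [478.6, 301.1, 300.7]
ee_rot: [-179.9, 0.0, 106.5]
force: [-0.8, -0.3, -1.2]
gripper_width: 90.1
gripper_force: 0.0
brass 6837 [481.1 406.9] [744.1 111.9] (array([728.8, 110.8]), 426.9, 36.1, 16.5)
brass 1346 [ 92.2 345.4] [270.  60.] (array([273.6,  61.2]), 96.0, 42.3, -86.0)
brass 1035 [346.9  31.5] [457.1 467. ] (array([458.1, 466.7]), 55.9, 34.6, -74.9)
brass 759 [550.9 349.7] [792.7 209.2] (array([787.1, 214.3]), 93.7, 29.4, -66.9)
brass 499 [247.9 391.3] [461.7  51.4] (array([462.2,  51.5]), 39.3, 23.3, 81.3)
brass 495 [272.1 309.9] [462.4 164.8] (array([462.5, 164.5]), 34.2, 22.3, 86.6)
orange 957 [353.5 183.4] [509.2 329. ] (array([508.3, 319. ]), 95.1, 24.5, 68.3)
blue 2303 [344.9 113. ] [478.3 395.9] (array([478.9, 393.9]), 104.3, 23.2, -74.4)
brown 3131 [236.2 225.5] [399.5 250.4] (array([397.8, 249.8]), 81.3, 50.6, 40.1)
brown 211 [320.9 366.1] [537.4 110.4] (array([537.1, 109.7]), 27.6, 12.3, 16.5)
brown 82 [373.7 165.9] [522.4 353.5] (array([518.1, 348.1]), 35.1, 25.9, 67.9)
[478.6 300.  301. ] [-179.9    0.   106.5]
blue 0 (array([480.1, 395.2]), 110.1, 24.5, -74.4)
blue 24 (array([478.9, 393.9]), 104.3, 23.2, -74.4)
[474.59728287 409.31060107] 105.6
x 0.1059 y 0.0272 z 0.2410 yaw 0.0151  | yaw0 106.5 q6 14
```

View pics/w5.png

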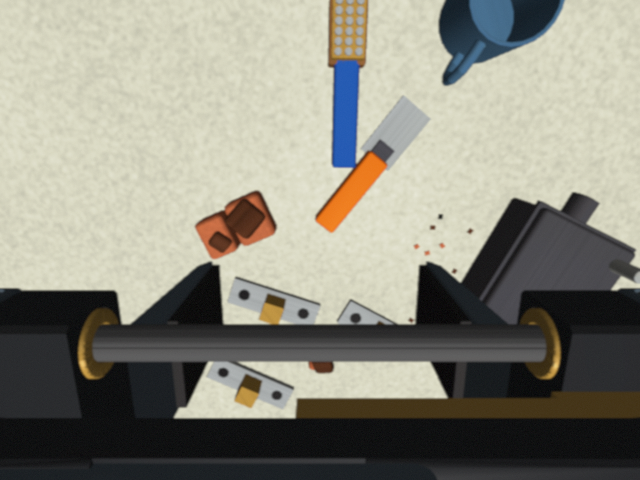

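The brush lies with its handle centre at (345,113) px and its head up, at world angle 105.6°. The scraper is next to it. Grasping the brush.

```bash

python3 -m crank '[{"grip":0.05,"x":0.035,"y":0.009,"z":0.03,"yaw":0.015},{"grip":0.05,"x":0.07,"y":0.018,"z":0.05,"yaw":0.015},{"grip":0.05,"x":0.106,"y":0.027,"z":0.07,"yaw":0.015},{"grip":0.05,"x":0.106,"y":0.027,"z":0.11,"yaw":0.015},{"grip":0.05,"x":0.106,"y":0.027,"z":0.15,"yaw":0.015}]'
python3 -m crank '[{"grip":0.05,"x":0,"y":0,"z":0.03,"yaw":0},{"grip":0.05,"x":0,"y":0,"z":0.06,"yaw":0},{"grip":0.05,"x":0,"y":0,"z":0.06,"yaw":0},{"grip":0.05,"x":0,"y":0,"z":0.06,"yaw":0},{"grip":0.05,"x":0,"y":0,"z":0.06,"yaw":0}]'
python3 - <<'E'
from h import *
go(474.6,409.3,23.5,105.6)
E
```

```text
time_s: 14.62
ee_pos: [475.2, 410.9, 151.4]
ee_rot: [179.8, -0.1, 105.6]
force: [-0.3, -1.1, -0.1]
gripper_width: 59.2
gripper_force: 0.0
time_s: 15.03
ee_pos: [475.9, 409.5, 93.7]
ee_rot: [179.8, -0.1, 105.6]
force: [0.3, 0.9, 0.0]
gripper_width: 49.8
gripper_force: 0.0
x 0.0002 y -0.0013 z 0.0702 yaw -0.0007  | yaw0 105.6 q6 24
```

```bash

python3 -m crank '[{"grip":0.05,"x":0,"y":0,"z":0.03,"yaw":0},{"grip":0.05,"x":0,"y":-0.001,"z":0.055,"yaw":0},{"grip":0.05,"x":0,"y":-0.001,"z":0.07,"yaw":0},{"grip":0.05,"x":0,"y":-0.001,"z":0.07,"yaw":0},{"grip":0.0,"x":0,"y":-0.001,"z":0.07,"yaw":0}]'
python3 -m crank '[{"grip":0,"x":0,"y":0,"z":0,"yaw":0},{"grip":0,"x":0,"y":0,"z":0,"yaw":0},{"grip":0,"x":0,"y":0,"z":0,"yaw":0},{"grip":0,"x":0,"y":0,"z":0,"yaw":0},{"grip":0,"x":0,"y":0,"z":0,"yaw":0}]' 35
python3 -m crank '[{"grip":0,"x":0,"y":0,"z":0,"yaw":0},{"grip":0,"x":0,"y":0,"z":0,"yaw":0},{"grip":0,"x":0,"y":0,"z":-0.01,"yaw":0},{"grip":0,"x":0,"y":0,"z":-0.03,"yaw":0},{"grip":0,"x":0,"y":0,"z":-0.05,"yaw":0}]' 35
python3 -m crank '[{"grip":0,"x":0,"y":0,"z":-0.03,"yaw":0},{"grip":0,"x":0,"y":0,"z":-0.06,"yaw":0},{"grip":0,"x":0,"y":0,"z":-0.09,"yaw":0},{"grip":0,"x":0,"y":0,"z":-0.12,"yaw":0},{"grip":0,"x":0,"y":0,"z":-0.14,"yaw":0}]' 35
python3 - <<'E'
from h import *
go(494,-331,200,0)
E
```

```text
time_s: 15.45
ee_pos: [474.8, 409.6, 23.5]
ee_rot: [179.8, -0.1, 105.6]
force: [1.0, 0.9, 0.5]
gripper_width: 45.9
gripper_force: 0.0
time_s: 15.87
ee_pos: [474.6, 409.8, 23.4]
ee_rot: [179.8, -0.1, 105.7]
force: [-0.0, -0.5, 6.7]
gripper_width: 25.4
gripper_force: 35.0
time_s: 16.28
ee_pos: [472.8, 408.4, 71.6]
ee_rot: [-179.8, 0.1, 105.6]
force: [-0.2, -0.3, -1.6]
gripper_width: 25.8
gripper_force: 35.0
time_s: 16.7
ee_pos: [473.9, 409.3, 215.2]
ee_rot: [179.8, -0.1, 105.6]
force: [1.1, 0.6, -2.3]
gripper_width: 25.8
gripper_force: 35.0
x -0.7183 y -0.1802 z 0.0152 yaw -1.2978  | yaw0 105.6 q6 24
```

```bash

sed -i 's/def go(X,Y,Z,yaw=None)/def go(X,Y,Z,yaw=None,full=0)/; s/w=0 if yaw is None else -(((yaw-y0)+90)%180-90)/w=0 if yaw is None else (-(((yaw-y0)+180)%360-180) if full else -(((yaw-y0)+90)%180-90))/' h.py
for i in 1 2 3 4; do
python3 -m crank '[{"grip":0,"x":-0.036,"y":-0.009,"z":0,"yaw":0},{"grip":0,"x":-0.072,"y":-0.018,"z":0,"yaw":0},{"grip":0,"x":-0.108,"y":-0.027,"z":0,"yaw":0},{"grip":0,"x":-0.144,"y":-0.036,"z":0,"yaw":0},{"grip":0,"x":-0.18,"y":-0.045,"z":0,"yaw":0}]' | sed -n 2p
done
for i in 1 2 3; do
python3 -m crank '[{"grip":0,"x":0,"y":0,"z":0,"yaw":0.122},{"grip":0,"x":0,"y":0,"z":0,"yaw":0.245},{"grip":0,"x":0,"y":0,"z":0,"yaw":0.367},{"grip":0,"x":0,"y":0,"z":0,"yaw":0.49},{"grip":0,"x":0,"y":0,"z":0,"yaw":0.612}]'
done
python3 - <<'E'
from h import *
go(494,-331,100,0,1)
f=grab_frame("scene");g=grab_frame("side")
cv2.imwrite("pics/d1.png",np.hstack([cv2.resize(f[180:360,120:350,::-1],(400,320)),cv2.resize(g[220:400,250:480,::-1],(400,320))]))
E
```

```text
ee_pos: [478.0, 221.8, 211.8]
ee_pos: [483.2, 36.4, 211.9]
ee_pos: [488.4, -149.0, 211.9]
ee_pos: [493.7, -334.4, 211.8]
time_s: 18.78
ee_pos: [493.9, -332.7, 211.5]
ee_rot: [-179.9, -0.0, 70.2]
force: [0.4, 0.0, -1.2]
gripper_width: 25.3
gripper_force: 35.0
time_s: 19.2
ee_pos: [494.0, -332.4, 211.6]
ee_rot: [-179.9, 0.0, 35.2]
force: [0.2, 0.3, -1.8]
gripper_width: 25.8
gripper_force: 35.0
time_s: 19.62
ee_pos: [494.0, -332.4, 211.6]
ee_rot: [-180.0, 0.0, 0.1]
force: [-0.1, 0.7, -1.6]
gripper_width: 25.5
gripper_force: 35.0
x 0.0000 y -0.0014 z 0.1116 yaw 0.0018  | yaw0 0.1 q6 55
```

View pics/d1.png

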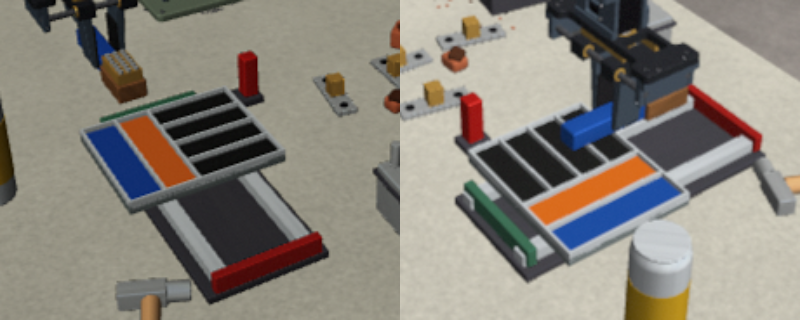

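The brush is held level, head towards +x, above the blue compartment. Lowering it now.

```bash

python3 -m crank '[{"grip":0,"x":0,"y":-0.0014,"z":0.03,"yaw":0},{"grip":0,"x":0,"y":-0.0014,"z":0.06,"yaw":0},{"grip":0,"x":0,"y":-0.0014,"z":0.09,"yaw":0},{"grip":0,"x":0,"y":-0.0014,"z":0.11,"yaw":0},{"grip":0,"x":0,"y":-0.0014,"z":0.13,"yaw":0}]'
python3 -m crank '[{"grip":0,"x":0,"y":0,"z":0.004,"yaw":0},{"grip":0,"x":0,"y":0,"z":0.008,"yaw":0},{"grip":0,"x":0,"y":0,"z":0.011,"yaw":0},{"grip":0,"x":0,"y":0,"z":0.014,"yaw":0},{"grip":0,"x":0,"y":0,"z":0.014,"yaw":0}]'
```

```text
time_s: 20.13
ee_pos: [493.7, -330.8, 80.0]
ee_rot: [-179.9, 0.1, 0.7]
force: [-0.3, -0.7, -1.5]
gripper_width: 25.9
gripper_force: 35.0
time_s: 20.55
ee_pos: [494.8, -331.7, 68.2]
ee_rot: [180.0, -0.1, 0.5]
force: [-0.4, 0.3, -1.6]
gripper_width: 25.6
gripper_force: 35.0
```

```bash

python3 -m crank '[{"grip":0,"x":0,"y":0,"z":0.001,"yaw":0},{"grip":0,"x":0,"y":0,"z":0.002,"yaw":0},{"grip":0,"x":0,"y":0,"z":0.003,"yaw":0},{"grip":0,"x":0,"y":0,"z":0.003,"yaw":0},{"grip":0,"x":0,"y":0,"z":0.003,"yaw":0}]'
```

```text
time_s: 20.97
ee_pos: [494.7, -331.6, 65.5]
ee_rot: [180.0, -0.1, 0.5]
force: [-0.4, 1.9, 4.3]
gripper_width: 25.9
gripper_force: 35.0
```

```bash

python3 -m crank '[{"grip":0.042,"x":0,"y":0,"z":0,"yaw":0},{"grip":0.042,"x":0,"y":0,"z":0,"yaw":0},{"grip":0.042,"x":0,"y":0,"z":0,"yaw":0},{"grip":0.042,"x":0,"y":0,"z":-0.002,"yaw":0},{"grip":0.042,"x":0,"y":0,"z":-0.02,"yaw":0}]'
python3 -m crank '[{"grip":0.05,"x":0,"y":0,"z":-0.03,"yaw":0},{"grip":0.05,"x":0,"y":0,"z":-0.07,"yaw":0},{"grip":0.09,"x":-0.03,"y":0,"z":-0.11,"yaw":0},{"grip":0.09,"x":-0.06,"y":0,"z":-0.15,"yaw":0},{"grip":0.09,"x":-0.08,"y":0,"z":-0.19,"yaw":0}]'
python3 - <<'E'
from h import *
m=camera_model("wrist");f=grab_frame("wrist");cv2.imwrite("pics/w6.png",f[:,:,::-1]);np.save("w6.npy",m,allow_pickle=True)
go(480,200,300,68.3,1)
E
```

```text
time_s: 21.38
ee_pos: [492.6, -330.1, 81.8]
ee_rot: [-179.8, 0.3, 0.4]
force: [-0.5, -0.5, 0.2]
gripper_width: 42.3
gripper_force: 0.0
time_s: 21.8
ee_pos: [422.3, -331.4, 258.5]
ee_rot: [-179.9, 0.1, 0.5]
force: [-0.0, -0.4, 0.3]
gripper_width: 67.0
gripper_force: 0.0
x 0.0618 y -0.5332 z -0.0331 yaw -1.1852  | yaw0 0.4 q6 50
```

View pics/w6.png

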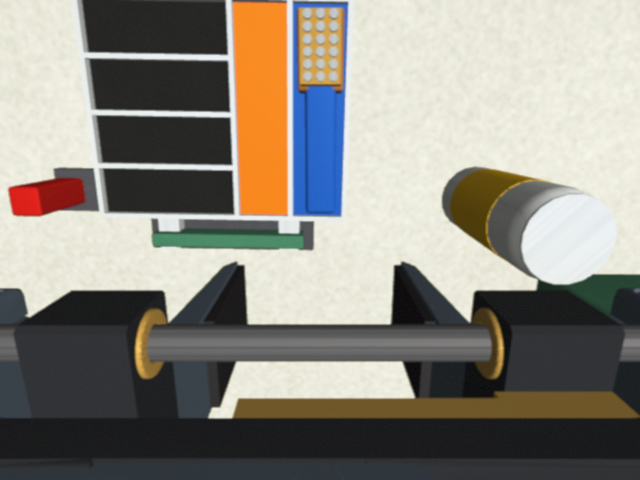

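The brush lies inside the blue compartment, head at (321,45) px, away from the robot. Now the scraper.

```bash

for i in 1 2 3; do
python3 -m crank '[{"grip":0.09,"x":0.004,"y":-0.0355,"z":-0.002,"yaw":0},{"grip":0.09,"x":0.008,"y":-0.071,"z":-0.004,"yaw":0},{"grip":0.09,"x":0.012,"y":-0.1065,"z":-0.006,"yaw":0},{"grip":0.09,"x":0.016,"y":-0.142,"z":-0.008,"yaw":0},{"grip":0.09,"x":0.02,"y":-0.1775,"z":-0.01,"yaw":0}]' | sed -n 2p
done
for i in 1 2; do
python3 -m crank '[{"grip":0.09,"x":0,"y":0,"z":0,"yaw":-0.12},{"grip":0.09,"x":0,"y":0,"z":0,"yaw":-0.24},{"grip":0.09,"x":0,"y":0,"z":0,"yaw":-0.36},{"grip":0.09,"x":0,"y":0,"z":0,"yaw":-0.48},{"grip":0.09,"x":0,"y":0,"z":0,"yaw":-0.592}]'
done
python3 look.py w7
python3 - <<'E'
from h import *
m=np.load("w7.npy",allow_pickle=True).item();f=cv2.imread("pics/w7.png")[:,:,::-1].copy()
b=blobs(f,"orange",200)[0]
c,w,h,a=plane(m,b[2],24);a=np.radians(a%180);u=np.array([np.cos(a),np.sin(a)])
g=c+u*18.5
print(c,w,h,g,np.degrees(a));go(*g,24,np.degrees(a))
E
```

```text
ee_pos: [442.5, -152.8, 267.6]
ee_pos: [461.1, 25.1, 277.7]
ee_pos: [479.7, 202.9, 287.6]
time_s: 23.52
ee_pos: [479.9, 201.3, 287.3]
ee_rot: [-180.0, 0.0, 34.7]
force: [0.7, 0.1, 0.6]
gripper_width: 89.9
gripper_force: 0.0
time_s: 23.93
ee_pos: [479.9, 201.1, 287.3]
ee_rot: [-180.0, -0.0, 68.6]
force: [-0.5, -0.8, -0.6]
gripper_width: 90.0
gripper_force: 0.0
brass 6605 [482.  406.6] [572.9 -98.9] (array([559.6, -90. ]), 412.7, 33.5, -21.4)
brass 1455 [ 93.2 344.5] [180.7 143.9] (array([183.9, 142.5]), 95.3, 42.3, 54.9)
brass 609 [552.2 348.2] [668.6 -52.3] (array([666.2, -46.8]), 90.4, 26.2, 76.0)
brass 581 [439.9 195.7] [599.8 163.7] (array([599., 164.]), 26.6, 26.3, -11.7)
brass 540 [317.3 243.7] [463.3 161.9] (array([463.2, 162. ]), 27.2, 23.7, 87.6)
orange 2390 [303.1  80.3] [510.2 319.8] (array([509.5, 317.8]), 94.3, 23.2, 68.3)
brown 3526 [231.3 190.5] [401.7 247.1] (array([399.8, 246.1]), 80.3, 50.6, 40.3)
brown 801 [395.7 255.5] [536.8 119. ] (array([537. , 118.4]), 38.3, 27.8, -84.4)
brown 336 [304.2  79.8] [511.2 318.4] (array([509.5, 316.7]), 94.2, 24.7, 68.5)
[479.8 201.1 287.3] [-180.    -0.    68.8]
[509.5 317.8] 94.3 23.2 [516.34031501 334.98895257] 68.3
x 0.1380 y -0.0144 z 0.2633 yaw 0.0088  | yaw0 68.8 q6 43
```

```bash

python3 -m crank '[{"grip":0.05,"x":0.035,"y":-0.004,"z":0.02,"yaw":0.01},{"grip":0.05,"x":0.07,"y":-0.008,"z":0.04,"yaw":0.01},{"grip":0.05,"x":0.105,"y":-0.012,"z":0.06,"yaw":0.01},{"grip":0.05,"x":0.138,"y":-0.0144,"z":0.08,"yaw":0.01},{"grip":0.05,"x":0.138,"y":-0.0144,"z":0.12,"yaw":0.01}]'
python3 -m crank '[{"grip":0.05,"x":0,"y":0,"z":0.035,"yaw":0},{"grip":0.05,"x":0,"y":0,"z":0.07,"yaw":0},{"grip":0.05,"x":0,"y":0,"z":0.1,"yaw":0},{"grip":0.05,"x":0,"y":0,"z":0.1,"yaw":0},{"grip":0.05,"x":0,"y":0,"z":0.1,"yaw":0}]'
python3 - <<'E'
from h import *
go(516.3,335,23.5,68.3)
E
```

```text
time_s: 24.4
ee_pos: [521.4, 341.6, 169.5]
ee_rot: [179.7, -0.7, 67.7]
force: [1.1, 2.0, -0.0]
gripper_width: 59.3
gripper_force: 0.0
time_s: 24.82
ee_pos: [516.8, 334.2, 66.3]
ee_rot: [-179.9, 0.2, 67.6]
force: [-0.3, 0.2, 1.5]
gripper_width: 50.0
gripper_force: 0.0
x 0.0005 y -0.0008 z 0.0428 yaw -0.0116  | yaw0 67.6 q6 54
```

```bash

python3 -m crank '[{"grip":0.05,"x":0,"y":-0.001,"z":0.02,"yaw":-0.012},{"grip":0.05,"x":0,"y":-0.001,"z":0.035,"yaw":-0.012},{"grip":0.05,"x":0,"y":-0.001,"z":0.043,"yaw":-0.012},{"grip":0.05,"x":0,"y":-0.001,"z":0.043,"yaw":-0.012},{"grip":0.0,"x":0,"y":-0.001,"z":0.043,"yaw":-0.012}]'
python3 -m crank '[{"grip":0,"x":0,"y":0,"z":0,"yaw":0},{"grip":0,"x":0,"y":0,"z":0,"yaw":0},{"grip":0,"x":0,"y":0,"z":0,"yaw":0},{"grip":0,"x":0,"y":0,"z":0,"yaw":0},{"grip":0,"x":0,"y":0,"z":0,"yaw":0}]' 35
python3 -m crank '[{"grip":0,"x":0,"y":0,"z":0,"yaw":0},{"grip":0,"x":0,"y":0,"z":0,"yaw":0},{"grip":0,"x":0,"y":0,"z":-0.01,"yaw":0},{"grip":0,"x":0,"y":0,"z":-0.03,"yaw":0},{"grip":0,"x":0,"y":0,"z":-0.05,"yaw":0}]' 35
python3 -m crank '[{"grip":0,"x":0,"y":0,"z":-0.03,"yaw":0},{"grip":0,"x":0,"y":0,"z":-0.06,"yaw":0},{"grip":0,"x":0,"y":0,"z":-0.09,"yaw":0},{"grip":0,"x":0,"y":0,"z":-0.12,"yaw":0},{"grip":0,"x":0,"y":0,"z":-0.14,"yaw":0}]' 35
python3 - <<'E'
from h import *
go(494,-281,205,0,1)
E
```

```text
time_s: 25.23
ee_pos: [517.6, 335.5, 26.2]
ee_rot: [179.9, -0.1, 68.4]
force: [0.2, -0.2, 0.2]
gripper_width: 45.9
gripper_force: 0.0
time_s: 25.65
ee_pos: [516.9, 335.4, 25.7]
ee_rot: [180.0, -0.1, 68.4]
force: [-0.9, 0.2, 5.6]
gripper_width: 25.4
gripper_force: 35.0
time_s: 26.07
ee_pos: [515.8, 334.3, 74.4]
ee_rot: [-179.9, 0.1, 68.4]
force: [0.7, -0.1, -1.9]
gripper_width: 25.8
gripper_force: 35.0
time_s: 26.48
ee_pos: [517.2, 335.1, 218.1]
ee_rot: [179.9, -0.2, 68.4]
force: [1.0, 0.5, -1.3]
gripper_width: 26.1
gripper_force: 35.0
x -0.5814 y 0.2053 z 0.0131 yaw 1.1937  | yaw0 68.4 q6 53
```

```bash

for i in 1 2 3 4; do
python3 -m crank '[{"grip":0,"x":-0.029,"y":0.0102,"z":0,"yaw":0},{"grip":0,"x":-0.058,"y":0.0205,"z":0,"yaw":0},{"grip":0,"x":-0.087,"y":0.0308,"z":0,"yaw":0},{"grip":0,"x":-0.116,"y":0.041,"z":0,"yaw":0},{"grip":0,"x":-0.1454,"y":0.0513,"z":0,"yaw":0}]' | sed -n 2p
done
for i in 1 2; do
python3 -m crank '[{"grip":0,"x":0,"y":0,"z":0,"yaw":0.12},{"grip":0,"x":0,"y":0,"z":0,"yaw":0.24},{"grip":0,"x":0,"y":0,"z":0,"yaw":0.36},{"grip":0,"x":0,"y":0,"z":0,"yaw":0.48},{"grip":0,"x":0,"y":0,"z":0,"yaw":0.597}]'
done
python3 - <<'E'
from h import *
go(494,-281,80,0,1)
E
```

```text
ee_pos: [510.1, 179.3, 214.6]
ee_pos: [504.3, 25.2, 214.7]
ee_pos: [498.4, -128.8, 214.7]
ee_pos: [492.6, -282.8, 214.7]
time_s: 28.57
ee_pos: [492.8, -281.5, 214.5]
ee_rot: [-180.0, 0.0, 33.8]
force: [-0.2, -1.2, -2.3]
gripper_width: 25.5
gripper_force: 35.0
time_s: 28.98
ee_pos: [492.8, -281.3, 214.6]
ee_rot: [-180.0, 0.0, -0.4]
force: [-0.2, -0.9, -1.5]
gripper_width: 25.7
gripper_force: 35.0
x 0.0012 y -0.0003 z 0.1346 yaw -0.0061  | yaw0 -0.4 q6 59
```

```bash

python3 -m crank '[{"grip":0,"x":0.001,"y":-0.0003,"z":0.03,"yaw":-0.006},{"grip":0,"x":0.001,"y":-0.0003,"z":0.06,"yaw":-0.006},{"grip":0,"x":0.001,"y":-0.0003,"z":0.09,"yaw":-0.006},{"grip":0,"x":0.001,"y":-0.0003,"z":0.12,"yaw":-0.006},{"grip":0,"x":0.001,"y":-0.0003,"z":0.135,"yaw":-0.006}]'
python3 -m crank '[{"grip":0,"x":0,"y":0,"z":0.003,"yaw":0},{"grip":0,"x":0,"y":0,"z":0.006,"yaw":0},{"grip":0,"x":0,"y":0,"z":0.009,"yaw":0},{"grip":0,"x":0,"y":0,"z":0.011,"yaw":0},{"grip":0,"x":0,"y":0,"z":0.011,"yaw":0}]'
python3 -m crank '[{"grip":0,"x":0,"y":0,"z":0.001,"yaw":0},{"grip":0,"x":0,"y":0,"z":0.002,"yaw":0},{"grip":0,"x":0,"y":0,"z":0.002,"yaw":0},{"grip":0,"x":0,"y":0,"z":0.002,"yaw":0},{"grip":0,"x":0,"y":0,"z":0.002,"yaw":0}]'
```

```text
time_s: 29.4
ee_pos: [492.0, -279.9, 76.1]
ee_rot: [-179.8, 0.3, 0.3]
force: [-0.6, 0.7, -2.3]
gripper_width: 26.1
gripper_force: 35.0
time_s: 29.82
ee_pos: [494.8, -281.4, 69.4]
ee_rot: [180.0, -0.1, 0.3]
force: [-0.3, -0.3, -1.4]
gripper_width: 25.9
gripper_force: 35.0
time_s: 30.23
ee_pos: [494.8, -281.4, 67.7]
ee_rot: [179.9, -0.1, 0.3]
force: [-1.2, 0.5, 6.2]
gripper_width: 25.8
gripper_force: 35.0
```

```bash

python3 -m crank '[{"grip":0.034,"x":0,"y":0,"z":0,"yaw":0},{"grip":0.034,"x":0,"y":0,"z":0,"yaw":0},{"grip":0.034,"x":0,"y":0,"z":0,"yaw":0},{"grip":0.034,"x":0,"y":0,"z":-0.002,"yaw":0},{"grip":0.034,"x":0,"y":0,"z":-0.02,"yaw":0}]'
python3 -m crank '[{"grip":0.034,"x":0,"y":0,"z":-0.03,"yaw":0},{"grip":0.05,"x":0,"y":0,"z":-0.07,"yaw":0},{"grip":0.09,"x":0,"y":0,"z":-0.11,"yaw":0},{"grip":0.09,"x":0,"y":0,"z":-0.15,"yaw":0},{"grip":0.09,"x":0,"y":0,"z":-0.19,"yaw":0}]'
for i in 1 2; do
python3 -m crank '[{"grip":0.09,"x":0,"y":-0.028,"z":0,"yaw":0},{"grip":0.09,"x":0,"y":-0.056,"z":0,"yaw":0},{"grip":0.09,"x":0,"y":-0.084,"z":0,"yaw":0},{"grip":0.09,"x":0,"y":-0.112,"z":0,"yaw":0},{"grip":0.09,"x":0,"y":-0.14,"z":0,"yaw":0}]' | sed -n 2p
done
for i in 1 2 3; do
python3 -m crank '[{"grip":0.09,"x":0,"y":0,"z":0,"yaw":-0.12},{"grip":0.09,"x":0,"y":0,"z":0,"yaw":-0.24},{"grip":0.09,"x":0,"y":0,"z":0,"yaw":-0.36},{"grip":0.09,"x":0,"y":0,"z":0,"yaw":-0.48},{"grip":0.09,"x":0,"y":0,"z":0,"yaw":-0.525}]' | sed -n 3p
done
cat > bars.py <<'E'
from h import *
import sys
m=camera_model("wrist");f=grab_frame("wrist");cv2.imwrite(f"pics/{sys.argv[1]}.png",f[:,:,::-1])
v=cv2.GaussianBlur(cv2.cvtColor(f,cv2.COLOR_RGB2GRAY),(3,3),0)
n,l,st,ce=cv2.connectedComponentsWithStats((v<85).astype(np.uint8))
H=[ray(m,ce[i],8)[:2] for i in range(1,n) if 20<st[i,4]<300]
for a,c,cn in blobs(f,"brass",150):
    if a>900: continue
    b=ray(m,c,32)[:2]
    N=[h for h in H if 25<np.linalg.norm(h-b)<50]
    print("bar brass",b.round(1),plane(m,cn,36),"holes",[h.round(1).tolist() for h in N])
    if len(N)==2:
        d=N[1]-N[0];print("   mid",((N[0]+N[1])/2).round(1),"sep",np.linalg.norm(d).round(1),"ang",round((np.degrees(np.arctan2(d[1],d[0]))+90)%180-90,1))
print(state()["ee_pos"].round(1))
E
python3 bars.py w8
```

```text
time_s: 30.65
ee_pos: [492.3, -279.9, 83.8]
ee_rot: [-179.8, 0.3, 0.3]
force: [0.1, 0.0, -0.8]
gripper_width: 33.9
gripper_force: 0.0
time_s: 31.07
ee_pos: [493.9, -280.9, 278.5]
ee_rot: [-180.0, -0.0, 0.3]
force: [0.3, -0.8, -0.7]
gripper_width: 57.7
gripper_force: 0.0
ee_pos: [493.1, -139.9, 276.5]
ee_pos: [492.3, 0.2, 276.5]
ee_rot: [-180.0, 0.0, 30.7]
ee_rot: [-180.0, 0.0, 60.8]
ee_rot: [-180.0, -0.0, 90.8]
bar brass [462.6 157.9] (array([462.8, 156.8]), 27.1, 22.8, 89.2) holes [[424.4, 160.9], [500.3, 157.5]]
   mid [462.3 159.2] sep 76.0 ang -2.6
bar brass [ 757.8 -160.5] (array([ 751.2, -154.1]), 88.2, 26.6, -82.5) holes []
bar brass [461.8  42. ] (array([462. ,  42.2]), 23.8, 23.2, 79.7) holes [[424.2, 48.3], [499.0, 35.0]]
   mid [461.6  41.7] sep 76.0 ang -10.1
[492.5  -1.1 276.4]
```

```bash
python3 - <<'E'
from h import *
go(461.6,41.7,25,79.9,1)
E
```

```text
x 0.0432 y -0.0303 z 0.2514 yaw 0.1902  | yaw0 90.8 q6 -2
```

```bash

python3 -m crank '[{"grip":0.06,"x":0.02,"y":-0.015,"z":0.03,"yaw":0.1},{"grip":0.06,"x":0.043,"y":-0.03,"z":0.06,"yaw":0.19},{"grip":0.06,"x":0.043,"y":-0.03,"z":0.1,"yaw":0.19},{"grip":0.06,"x":0.043,"y":-0.03,"z":0.14,"yaw":0.19},{"grip":0.06,"x":0.043,"y":-0.03,"z":0.175,"yaw":0.19}]'
python3 -m crank '[{"grip":0.06,"x":0,"y":0,"z":0.03,"yaw":0},{"grip":0.06,"x":0,"y":0,"z":0.06,"yaw":0},{"grip":0.06,"x":0,"y":0,"z":0.075,"yaw":0},{"grip":0,"x":0,"y":0,"z":0.075,"yaw":0},{"grip":0,"x":0,"y":0,"z":0.075,"yaw":0}]'
python3 -m crank '[{"grip":0,"x":0,"y":0,"z":0,"yaw":0},{"grip":0,"x":0,"y":0,"z":0,"yaw":0},{"grip":0,"x":0,"y":0,"z":0,"yaw":0},{"grip":0,"x":0,"y":0,"z":0,"yaw":0},{"grip":0,"x":0,"y":0,"z":0,"yaw":0}]' 40
python3 -m crank '[{"grip":0,"x":0,"y":0,"z":0,"yaw":0},{"grip":0,"x":0,"y":0,"z":0,"yaw":0},{"grip":0,"x":0,"y":0,"z":-0.02,"yaw":0},{"grip":0,"x":0,"y":0,"z":-0.05,"yaw":0},{"grip":0,"x":0,"y":0,"z":-0.09,"yaw":0}]' 40
python3 - <<'E'
from h import *
go(440,-193,120,0,1)
E
```

```text
time_s: 33.62
ee_pos: [461.4, 42.0, 99.9]
ee_rot: [180.0, -0.0, 79.7]
force: [0.6, 0.1, 0.2]
gripper_width: 60.5
gripper_force: 0.0
time_s: 34.03
ee_pos: [462.0, 41.6, 26.0]
ee_rot: [-179.9, 0.0, 79.6]
force: [-0.1, -0.2, 0.3]
gripper_width: 49.6
gripper_force: 0.0
time_s: 34.45
ee_pos: [462.1, 41.7, 27.2]
ee_rot: [180.0, -0.0, 79.7]
force: [-2.0, 0.6, 5.0]
gripper_width: 23.6
gripper_force: 40.0
time_s: 34.87
ee_pos: [459.9, 41.4, 115.3]
ee_rot: [-179.6, 0.1, 79.7]
force: [1.4, 0.6, -1.9]
gripper_width: 23.3
gripper_force: 40.0
x -0.2342 y 0.0224 z -0.0047 yaw 1.3908  | yaw0 79.7 q6 14
```

```bash

python3 -m crank '[{"grip":0,"x":0,"y":0,"z":-0.04,"yaw":0},{"grip":0,"x":-0.01,"y":0,"z":-0.08,"yaw":0},{"grip":0,"x":-0.04,"y":0.004,"z":-0.08,"yaw":0},{"grip":0,"x":-0.07,"y":0.007,"z":-0.08,"yaw":0},{"grip":0,"x":-0.1,"y":0.01,"z":-0.08,"yaw":0}]' | sed -n 2p
python3 -m crank '[{"grip":0,"x":-0.03,"y":0.003,"z":0,"yaw":0.1},{"grip":0,"x":-0.06,"y":0.006,"z":0,"yaw":0.2},{"grip":0,"x":-0.09,"y":0.009,"z":0,"yaw":0.3},{"grip":0,"x":-0.12,"y":0.012,"z":0,"yaw":0.4},{"grip":0,"x":-0.134,"y":0.012,"z":0,"yaw":0.5}]' | sed -n 2p
for i in 1 2; do
python3 -m crank '[{"grip":0,"x":0,"y":0,"z":0,"yaw":0.1},{"grip":0,"x":0,"y":0,"z":0,"yaw":0.2},{"grip":0,"x":0,"y":0,"z":0,"yaw":0.3},{"grip":0,"x":0,"y":0,"z":0,"yaw":0.4},{"grip":0,"x":0,"y":0,"z":0,"yaw":0.445}]'
done
python3 - <<'E'
from h import *
go(440,-193,68,0,1)
E
```

```text
ee_pos: [454.0, -59.4, 197.2]
ee_pos: [441.6, -195.7, 196.1]
time_s: 36.12
ee_pos: [441.5, -192.6, 195.9]
ee_rot: [-180.0, 0.0, 25.3]
force: [0.1, -0.1, -2.6]
gripper_width: 23.8
gripper_force: 40.0
time_s: 36.53
ee_pos: [441.6, -192.4, 196.0]
ee_rot: [-180.0, 0.0, -0.2]
force: [0.1, 0.2, -1.8]
gripper_width: 23.5
gripper_force: 40.0
x -0.0016 y 0.0006 z 0.1280 yaw -0.0034  | yaw0 -0.2 q6 65
```

```bash

python3 -m crank '[{"grip":0,"x":-0.0016,"y":0.0006,"z":0.03,"yaw":0},{"grip":0,"x":-0.0016,"y":0.0006,"z":0.06,"yaw":0},{"grip":0,"x":-0.0016,"y":0.0006,"z":0.09,"yaw":0},{"grip":0,"x":-0.0016,"y":0.0006,"z":0.11,"yaw":0},{"grip":0,"x":-0.0016,"y":0.0006,"z":0.117,"yaw":0}]'
python3 -m crank '[{"grip":0,"x":0,"y":0,"z":0.003,"yaw":0},{"grip":0,"x":0,"y":0,"z":0.006,"yaw":0},{"grip":0,"x":0,"y":0,"z":0.009,"yaw":0},{"grip":0,"x":0,"y":0,"z":0.011,"yaw":0},{"grip":0,"x":0,"y":0,"z":0.011,"yaw":0}]'
python3 -m crank '[{"grip":0,"x":0,"y":0,"z":0.001,"yaw":0},{"grip":0,"x":0,"y":0,"z":0.001,"yaw":0},{"grip":0,"x":0,"y":0,"z":0.001,"yaw":0},{"grip":0,"x":0,"y":0,"z":0.001,"yaw":0},{"grip":0,"x":0,"y":0,"z":0.001,"yaw":0}]'
```

```text
time_s: 36.95
ee_pos: [437.8, -192.0, 76.2]
ee_rot: [-179.8, 0.4, 0.0]
force: [-0.3, 0.1, -2.8]
gripper_width: 23.8
gripper_force: 40.0
time_s: 37.37
ee_pos: [441.1, -193.5, 69.3]
ee_rot: [180.0, -0.1, 0.0]
force: [-0.3, -0.2, -1.5]
gripper_width: 23.8
gripper_force: 40.0
time_s: 37.78
ee_pos: [441.2, -193.5, 69.2]
ee_rot: [179.9, -0.1, 0.0]
force: [-0.9, 0.3, 6.8]
gripper_width: 23.7
gripper_force: 40.0
```

```bash

python3 -m crank '[{"grip":0.05,"x":0,"y":0,"z":0,"yaw":0},{"grip":0.05,"x":0,"y":0,"z":0,"yaw":0},{"grip":0.05,"x":0,"y":0,"z":0,"yaw":0},{"grip":0.05,"x":0,"y":0,"z":-0.002,"yaw":0},{"grip":0.05,"x":0,"y":0,"z":-0.02,"yaw":0}]' | sed -n 4,5p
python3 -m crank '[{"grip":0.05,"x":0,"y":0,"z":-0.03,"yaw":0},{"grip":0.06,"x":0,"y":0,"z":-0.07,"yaw":0},{"grip":0.06,"x":0.02,"y":0,"z":-0.1,"yaw":0},{"grip":0.06,"x":0.03,"y":-0.03,"z":-0.13,"yaw":0},{"grip":0.06,"x":0.03,"y":-0.06,"z":-0.16,"yaw":0}]' | sed -n 2p
python3 -m crank '[{"grip":0.06,"x":0,"y":-0.036,"z":0,"yaw":-0.12},{"grip":0.06,"x":0,"y":-0.072,"z":0,"yaw":-0.24},{"grip":0.06,"x":0,"y":-0.108,"z":0,"yaw":-0.36},{"grip":0.06,"x":0,"y":-0.144,"z":0,"yaw":-0.48},{"grip":0.06,"x":0,"y":-0.17,"z":0,"yaw":-0.52}]' | sed -n 2p
for i in 1 2; do
python3 -m crank '[{"grip":0.06,"x":0,"y":0,"z":0,"yaw":-0.12},{"grip":0.06,"x":0,"y":0,"z":0,"yaw":-0.24},{"grip":0.06,"x":0,"y":0,"z":0,"yaw":-0.36},{"grip":0.06,"x":0,"y":0,"z":0,"yaw":-0.48},{"grip":0.06,"x":0,"y":0,"z":0,"yaw":-0.525}]' | sed -n 3p
done
python3 bars.py w9
python3 - <<'E'
from h import *
go(462.3,159.2,26,87.4,1)
E
```

```text
force: [-0.2, -0.5, -0.1]
gripper_width: 49.9
ee_pos: [472.0, -135.2, 247.4]
ee_pos: [469.7, 37.5, 245.9]
ee_rot: [-180.0, 0.0, 60.2]
ee_rot: [-180.0, -0.0, 90.3]
bar brass [462.2 158.5] (array([462.3, 157.9]), 24.8, 23.0, 89.4) holes [[424.3, 160.8], [500.3, 157.4]]
   mid [462.3 159.1] sep 76.0 ang -2.6
bar brass [ 637.3 -108.6] (array([ 633.6, -103.4]), 80.6, 17.9, -83.3) holes []
[470.   35.  245.7]
x 0.1242 y -0.0073 z 0.2197 yaw 0.0493  | yaw0 90.2 q6 3
```

```bash

python3 -m crank '[{"grip":0.06,"x":0.03,"y":-0.002,"z":0.01,"yaw":0.05},{"grip":0.06,"x":0.06,"y":-0.004,"z":0.03,"yaw":0.05},{"grip":0.06,"x":0.09,"y":-0.007,"z":0.06,"yaw":0.05},{"grip":0.06,"x":0.12,"y":-0.007,"z":0.09,"yaw":0.05},{"grip":0.06,"x":0.124,"y":-0.007,"z":0.13,"yaw":0.05}]' | sed -n 2p
python3 -m crank '[{"grip":0.06,"x":0,"y":0,"z":0.03,"yaw":0},{"grip":0.06,"x":0,"y":0,"z":0.06,"yaw":0},{"grip":0.06,"x":0,"y":0,"z":0.089,"yaw":0},{"grip":0.06,"x":0,"y":0,"z":0.089,"yaw":0},{"grip":0,"x":0,"y":0,"z":0.089,"yaw":0}]'
python3 -m crank '[{"grip":0,"x":0,"y":0,"z":0,"yaw":0},{"grip":0,"x":0,"y":0,"z":0,"yaw":0},{"grip":0,"x":0,"y":0,"z":0,"yaw":0},{"grip":0,"x":0,"y":0,"z":0,"yaw":0},{"grip":0,"x":0,"y":0,"z":0,"yaw":0}]' 40
python3 -m crank '[{"grip":0,"x":0,"y":0,"z":0,"yaw":0},{"grip":0,"x":0,"y":0,"z":0,"yaw":0},{"grip":0,"x":0,"y":0,"z":-0.02,"yaw":0},{"grip":0,"x":0,"y":0,"z":-0.05,"yaw":0},{"grip":0,"x":0,"y":0,"z":-0.09,"yaw":0}]' 40
python3 -m crank '[{"grip":0,"x":0,"y":0,"z":-0.03,"yaw":0},{"grip":0,"x":0,"y":0,"z":-0.07,"yaw":0},{"grip":0,"x":-0.03,"y":0,"z":-0.09,"yaw":0},{"grip":0,"x":-0.06,"y":0,"z":-0.09,"yaw":0},{"grip":0,"x":-0.09,"y":0,"z":-0.09,"yaw":0}]' 40
python3 - <<'E'
from h import *
go(486.3,-193,200,0,1)
E
```

```text
ee_pos: [465.1, 163.1, 116.6]
time_s: 40.75
ee_pos: [462.8, 159.0, 25.8]
ee_rot: [-179.9, 0.0, 87.1]
force: [0.5, 0.0, 0.8]
gripper_width: 56.1
gripper_force: 0.0
time_s: 41.17
ee_pos: [462.9, 159.0, 27.1]
ee_rot: [-180.0, -0.0, 87.1]
force: [-0.7, 0.2, -1.6]
gripper_width: 23.8
gripper_force: 40.0
time_s: 41.58
ee_pos: [460.9, 158.2, 115.0]
ee_rot: [-179.6, 0.2, 87.1]
force: [1.2, 0.5, -2.8]
gripper_width: 23.8
gripper_force: 40.0
time_s: 42.0
ee_pos: [459.2, 68.4, 208.0]
ee_rot: [179.8, -0.0, 87.2]
force: [0.4, 0.1, -3.0]
gripper_width: 23.9
gripper_force: 40.0
x -0.2598 y 0.0396 z 0.0080 yaw 1.5226  | yaw0 87.2 q6 10
```

```bash

python3 -m crank '[{"grip":0,"x":-0.033,"y":0.005,"z":0,"yaw":0},{"grip":0,"x":-0.066,"y":0.01,"z":0,"yaw":0},{"grip":0,"x":-0.099,"y":0.015,"z":0,"yaw":0},{"grip":0,"x":-0.132,"y":0.02,"z":0,"yaw":0},{"grip":0,"x":-0.16,"y":0.025,"z":0,"yaw":0}]' | sed -n 2p
python3 -m crank '[{"grip":0,"x":-0.033,"y":0.005,"z":0,"yaw":0.1},{"grip":0,"x":-0.066,"y":0.01,"z":0,"yaw":0.2},{"grip":0,"x":-0.097,"y":0.0146,"z":0,"yaw":0.3},{"grip":0,"x":-0.097,"y":0.0146,"z":0,"yaw":0.4},{"grip":0,"x":-0.097,"y":0.0146,"z":0,"yaw":0.5}]' | sed -n 2p
for i in 1 2; do
python3 -m crank '[{"grip":0,"x":0,"y":0,"z":0,"yaw":0.1},{"grip":0,"x":0,"y":0,"z":0,"yaw":0.2},{"grip":0,"x":0,"y":0,"z":0,"yaw":0.3},{"grip":0,"x":0,"y":0,"z":0,"yaw":0.4},{"grip":0,"x":0,"y":0,"z":0,"yaw":0.511}]' | sed -n 2,3p
done
python3 - <<'E'
from h import *
go(486.3,-193,70,0,1)
E
```

```text
ee_pos: [475.1, -94.1, 206.1]
ee_pos: [485.0, -191.4, 205.6]
ee_pos: [485.0, -189.5, 205.8]
ee_rot: [-179.9, 0.1, 28.9]
ee_pos: [485.0, -189.5, 205.8]
ee_rot: [-180.0, 0.1, -0.4]
x 0.0014 y 0.0035 z 0.1358 yaw -0.0063  | yaw0 -0.4 q6 68
```

```bash

python3 -m crank '[{"grip":0,"x":0.0014,"y":0.0035,"z":0.03,"yaw":-0.006},{"grip":0,"x":0.0014,"y":0.0035,"z":0.06,"yaw":-0.006},{"grip":0,"x":0.0014,"y":0.0035,"z":0.09,"yaw":-0.006},{"grip":0,"x":0.0014,"y":0.0035,"z":0.115,"yaw":-0.006},{"grip":0,"x":0.0014,"y":0.0035,"z":0.127,"yaw":-0.006}]' | sed -n 2,4p
python3 -m crank '[{"grip":0,"x":0,"y":0,"z":0.003,"yaw":0},{"grip":0,"x":0,"y":0,"z":0.006,"yaw":0},{"grip":0,"x":0,"y":0,"z":0.009,"yaw":0},{"grip":0,"x":0,"y":0,"z":0.0095,"yaw":0},{"grip":0,"x":0,"y":0,"z":0.0095,"yaw":0}]' | sed -n 2,4p
python3 -m crank '[{"grip":0,"x":0,"y":0,"z":0.001,"yaw":0},{"grip":0,"x":0,"y":0,"z":0.001,"yaw":0},{"grip":0,"x":0,"y":0,"z":0.001,"yaw":0},{"grip":0,"x":0,"y":0,"z":0.001,"yaw":0},{"grip":0,"x":0,"y":0,"z":0.001,"yaw":0}]'
```

```text
ee_pos: [484.2, -192.1, 75.8]
ee_rot: [-179.9, 0.4, 0.3]
force: [-1.1, -0.2, -4.1]
ee_pos: [487.3, -193.3, 70.9]
ee_rot: [180.0, -0.1, 0.3]
force: [-0.2, 0.4, -2.7]
time_s: 44.92
ee_pos: [486.9, -193.1, 69.3]
ee_rot: [180.0, -0.0, 0.3]
force: [-0.8, -0.1, -2.6]
gripper_width: 24.0
gripper_force: 40.0
```

```bash

python3 -m crank '[{"grip":0,"x":0,"y":0,"z":0.001,"yaw":0},{"grip":0,"x":0,"y":0,"z":0.0015,"yaw":0},{"grip":0,"x":0,"y":0,"z":0.0015,"yaw":0},{"grip":0,"x":0,"y":0,"z":0.0015,"yaw":0},{"grip":0,"x":0,"y":0,"z":0.0015,"yaw":0}]'
```

```text
time_s: 45.33
ee_pos: [487.0, -193.1, 69.1]
ee_rot: [180.0, -0.1, 0.3]
force: [-3.2, 1.3, 7.2]
gripper_width: 23.7
gripper_force: 40.0
```

```bash

python3 -m crank '[{"grip":0.05,"x":0,"y":0,"z":0,"yaw":0},{"grip":0.05,"x":0,"y":0,"z":0,"yaw":0},{"grip":0.05,"x":0,"y":0,"z":0,"yaw":0},{"grip":0.05,"x":0,"y":0,"z":-0.002,"yaw":0},{"grip":0.05,"x":0,"y":0,"z":-0.02,"yaw":0}]' | sed -n 4,5p
python3 -m crank '[{"grip":0.05,"x":0,"y":0,"z":-0.03,"yaw":0},{"grip":0.06,"x":0,"y":0,"z":-0.07,"yaw":0},{"grip":0.06,"x":0,"y":0,"z":-0.1,"yaw":0},{"grip":0.06,"x":0,"y":-0.03,"z":-0.13,"yaw":0},{"grip":0.06,"x":0,"y":-0.06,"z":-0.16,"yaw":0}]' | sed -n 2p
for i in 1 2; do
python3 -m crank '[{"grip":0.06,"x":0,"y":-0.03,"z":0,"yaw":0},{"grip":0.06,"x":0,"y":-0.06,"z":0,"yaw":0},{"grip":0.06,"x":0,"y":-0.09,"z":0,"yaw":0},{"grip":0.06,"x":0,"y":-0.12,"z":0,"yaw":0},{"grip":0.06,"x":0,"y":-0.147,"z":0,"yaw":0}]' | sed -n 2p
done
python3 -m crank '[{"grip":0.06,"x":0,"y":0,"z":0,"yaw":0.1},{"grip":0.06,"x":0,"y":0,"z":0,"yaw":0.2},{"grip":0.06,"x":0,"y":0,"z":0,"yaw":0.2},{"grip":0.06,"x":0,"y":0,"z":0,"yaw":0.2},{"grip":0.06,"x":0,"y":0,"z":0,"yaw":0.2}]'
python3 bars.py w10
```

```text
force: [-0.4, 0.8, -0.4]
gripper_width: 49.7
ee_pos: [486.4, -134.3, 248.2]
ee_pos: [485.5, 14.5, 246.8]
ee_pos: [484.8, 161.7, 246.6]
time_s: 47.42
ee_pos: [485.0, 159.6, 246.6]
ee_rot: [-180.0, 0.0, -11.1]
force: [-0.8, 0.3, 0.1]
gripper_width: 60.1
gripper_force: 0.0
bar brass [600.8 161.2] (array([600.2, 161. ]), 23.8, 23.7, -14.1) holes [[638.1, 152.8], [563.9, 169.8]]
   mid [601.  161.3] sep 76.1 ang -12.9
bar brass [315.5  21.8] (array([318.9,  24.4]), 80.9, 16.2, -2.4) holes []
[485.1 159.6 246.6]
```

View pics/w10.png

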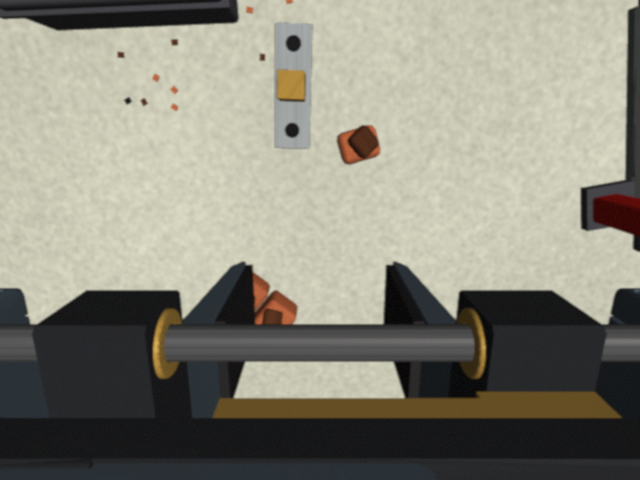

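Bar 3 is at (291,85) px, with the small lump at (360,145) clear of the fingers. Picking it.

```bash
python3 - <<'E'
from h import *
go(601,161.3,26,-12.9,1)
E
```

```text
x 0.1134 y -0.0241 z 0.2206 yaw 0.0310  | yaw0 -11.1 q6 118
```

```bash

python3 -m crank '[{"grip":0.06,"x":0.03,"y":-0.006,"z":0.01,"yaw":0.03},{"grip":0.06,"x":0.06,"y":-0.012,"z":0.03,"yaw":0.03},{"grip":0.06,"x":0.09,"y":-0.02,"z":0.06,"yaw":0.03},{"grip":0.06,"x":0.113,"y":-0.024,"z":0.09,"yaw":0.03},{"grip":0.06,"x":0.113,"y":-0.024,"z":0.13,"yaw":0.03}]' | sed -n 2p
python3 -m crank '[{"grip":0.06,"x":0,"y":0,"z":0.03,"yaw":0},{"grip":0.06,"x":0,"y":0,"z":0.06,"yaw":0},{"grip":0.06,"x":0,"y":0,"z":0.06,"yaw":0},{"grip":0.06,"x":0,"y":0,"z":0.06,"yaw":0},{"grip":0.06,"x":0,"y":0,"z":0.06,"yaw":0}]' | sed -n 2,3p
python3 - <<'E'
from h import *
go(601,161.3,26,-12.9,1)
E
```

```text
ee_pos: [606.9, 161.4, 116.9]
ee_pos: [601.9, 161.6, 58.3]
ee_rot: [-179.9, -0.2, -12.9]
x -0.0008 y 0.0005 z 0.0323 yaw 0.0001  | yaw0 -12.9 q6 117
```

```bash

python3 -m crank '[{"grip":0.06,"x":-0.001,"y":0,"z":0.015,"yaw":0},{"grip":0.06,"x":-0.001,"y":0,"z":0.025,"yaw":0},{"grip":0.06,"x":-0.001,"y":0,"z":0.032,"yaw":0},{"grip":0,"x":-0.001,"y":0,"z":0.032,"yaw":0},{"grip":0,"x":-0.001,"y":0,"z":0.032,"yaw":0}]' | sed -n 2,4p
python3 -m crank '[{"grip":0,"x":0,"y":0,"z":0,"yaw":0},{"grip":0,"x":0,"y":0,"z":0,"yaw":0},{"grip":0,"x":0,"y":0,"z":0,"yaw":0},{"grip":0,"x":0,"y":0,"z":0,"yaw":0},{"grip":0,"x":0,"y":0,"z":0,"yaw":0}]' 40
python3 -m crank '[{"grip":0,"x":0,"y":0,"z":0,"yaw":0},{"grip":0,"x":0,"y":0,"z":0,"yaw":0},{"grip":0,"x":0,"y":0,"z":-0.02,"yaw":0},{"grip":0,"x":0,"y":0,"z":-0.05,"yaw":0},{"grip":0,"x":0,"y":0,"z":-0.09,"yaw":0}]' 40
python3 -m crank '[{"grip":0,"x":0,"y":0,"z":-0.03,"yaw":0},{"grip":0,"x":0,"y":0,"z":-0.07,"yaw":0},{"grip":0,"x":0,"y":0,"z":-0.09,"yaw":0},{"grip":0,"x":0,"y":0,"z":-0.09,"yaw":0},{"grip":0,"x":0,"y":0,"z":-0.09,"yaw":0}]' 40
python3 - <<'E'
from h import *
go(578.3,-193,200,90,1)
E
```

```text
ee_pos: [599.9, 161.8, 25.1]
ee_rot: [-180.0, -0.0, -12.9]
force: [-0.6, -0.7, -0.4]
time_s: 49.13
ee_pos: [599.9, 161.9, 25.1]
ee_rot: [-180.0, -0.0, -12.9]
force: [-0.1, 1.3, 1.1]
gripper_width: 23.6
gripper_force: 40.0
time_s: 49.55
ee_pos: [596.8, 160.9, 111.8]
ee_rot: [179.8, 0.5, -12.9]
force: [1.4, -0.1, -2.7]
gripper_width: 23.8
gripper_force: 40.0
time_s: 49.97
ee_pos: [599.5, 161.6, 204.7]
ee_rot: [-180.0, -0.0, -12.9]
force: [-0.2, -0.3, -4.3]
gripper_width: 23.4
gripper_force: 40.0
x 0.0585 y 0.3504 z 0.0047 yaw -1.7960  | yaw0 -12.9 q6 117
```

```bash

for i in 1 2; do
python3 -m crank '[{"grip":0,"x":0.006,"y":0.035,"z":0,"yaw":0},{"grip":0,"x":0.012,"y":0.07,"z":0,"yaw":0},{"grip":0,"x":0.018,"y":0.105,"z":0,"yaw":0},{"grip":0,"x":0.024,"y":0.14,"z":0,"yaw":0},{"grip":0,"x":0.0293,"y":0.1752,"z":0,"yaw":0}]' | sed -n 2p
done
for i in 1 2 3; do
python3 -m crank '[{"grip":0,"x":0,"y":0,"z":0,"yaw":-0.12},{"grip":0,"x":0,"y":0,"z":0,"yaw":-0.24},{"grip":0,"x":0,"y":0,"z":0,"yaw":-0.36},{"grip":0,"x":0,"y":0,"z":0,"yaw":-0.48},{"grip":0,"x":0,"y":0,"z":0,"yaw":-0.5987}]' | sed -n 2,3p
done
python3 - <<'E'
from h import *
go(578.3,-193,68,90,1)
E
```

```text
ee_pos: [587.0, -17.0, 201.1]
ee_pos: [576.5, -194.1, 201.1]
ee_pos: [576.7, -192.6, 200.8]
ee_rot: [-179.7, 0.3, 21.7]
ee_pos: [576.8, -192.4, 200.9]
ee_rot: [-179.6, 0.1, 56.0]
ee_pos: [576.8, -192.4, 200.9]
ee_rot: [-179.6, -0.1, 90.3]
x -0.0006 y 0.0015 z 0.1329 yaw 0.0060  | yaw0 90.3 q6 -20
```

```bash

python3 -m crank '[{"grip":0,"x":-0.0006,"y":0.0015,"z":0.03,"yaw":0.006},{"grip":0,"x":-0.0006,"y":0.0015,"z":0.06,"yaw":0.006},{"grip":0,"x":-0.0006,"y":0.0015,"z":0.09,"yaw":0.006},{"grip":0,"x":-0.0006,"y":0.0015,"z":0.115,"yaw":0.006},{"grip":0,"x":-0.0006,"y":0.0015,"z":0.125,"yaw":0.006}]' | sed -n 2,4p
python3 -m crank '[{"grip":0,"x":0,"y":0,"z":0.003,"yaw":0},{"grip":0,"x":0,"y":0,"z":0.006,"yaw":0},{"grip":0,"x":0,"y":0,"z":0.0075,"yaw":0},{"grip":0,"x":0,"y":0,"z":0.0075,"yaw":0},{"grip":0,"x":0,"y":0,"z":0.0075,"yaw":0}]' | sed -n 2,4p
python3 -m crank '[{"grip":0,"x":0,"y":0,"z":0.001,"yaw":0},{"grip":0,"x":0,"y":0,"z":0.0015,"yaw":0},{"grip":0,"x":0,"y":0,"z":0.0015,"yaw":0},{"grip":0,"x":0,"y":0,"z":0.0015,"yaw":0},{"grip":0,"x":0,"y":0,"z":0.0015,"yaw":0}]'
```

```text
ee_pos: [575.8, -192.0, 73.2]
ee_rot: [-179.3, -0.2, 89.7]
force: [-0.7, -0.1, -0.4]
ee_pos: [580.6, -193.7, 73.2]
ee_rot: [179.9, 0.0, 89.7]
force: [-0.7, 0.6, -2.7]
time_s: 53.3
ee_pos: [580.0, -193.5, 70.7]
ee_rot: [180.0, 0.0, 89.7]
force: [-0.1, -0.2, -1.9]
gripper_width: 23.5
gripper_force: 40.0
```

```bash

python3 -m crank '[{"grip":0,"x":0,"y":-0.0016,"z":0,"yaw":0},{"grip":0,"x":0,"y":-0.0016,"z":0.0015,"yaw":0},{"grip":0,"x":0,"y":-0.0016,"z":0.003,"yaw":0},{"grip":0,"x":0,"y":-0.0016,"z":0.003,"yaw":0},{"grip":0,"x":0,"y":-0.0016,"z":0.003,"yaw":0}]'
python3 -m crank '[{"grip":0,"x":0,"y":0,"z":0.001,"yaw":0},{"grip":0,"x":0,"y":0,"z":0.0015,"yaw":0},{"grip":0,"x":0,"y":0,"z":0.0015,"yaw":0},{"grip":0,"x":0,"y":0,"z":0.0015,"yaw":0},{"grip":0,"x":0,"y":0,"z":0.0015,"yaw":0}]'
```

```text
time_s: 53.72
ee_pos: [578.3, -193.5, 67.4]
ee_rot: [-180.0, -0.0, 89.7]
force: [0.7, -0.8, -2.2]
gripper_width: 23.7
gripper_force: 40.0
time_s: 54.13
ee_pos: [578.5, -193.5, 67.0]
ee_rot: [180.0, 0.0, 89.7]
force: [-2.3, 0.4, 6.1]
gripper_width: 23.8
gripper_force: 40.0
```

```bash

python3 -m crank '[{"grip":0.045,"x":0,"y":0,"z":0,"yaw":0},{"grip":0.045,"x":0,"y":0,"z":0,"yaw":0},{"grip":0.045,"x":0,"y":0,"z":0,"yaw":0},{"grip":0.045,"x":0,"y":0,"z":-0.002,"yaw":0},{"grip":0.045,"x":0,"y":0,"z":-0.02,"yaw":0}]' | sed -n 4,5p
python3 -m crank '[{"grip":0.045,"x":0,"y":0,"z":-0.03,"yaw":0},{"grip":0.06,"x":0,"y":0,"z":-0.07,"yaw":0},{"grip":0.06,"x":0,"y":0,"z":-0.11,"yaw":0},{"grip":0.06,"x":0,"y":0,"z":-0.15,"yaw":0},{"grip":0.06,"x":0,"y":0,"z":-0.19,"yaw":0}]' | sed -n 2p
python3 -m crank '[{"grip":0.06,"x":-0.027,"y":-0.014,"z":-0.01,"yaw":0},{"grip":0.06,"x":-0.055,"y":-0.028,"z":-0.02,"yaw":0},{"grip":0.06,"x":-0.083,"y":-0.042,"z":-0.03,"yaw":0},{"grip":0.06,"x":-0.11,"y":-0.056,"z":-0.04,"yaw":0},{"grip":0.06,"x":-0.137,"y":-0.068,"z":-0.04,"yaw":0}]' | sed -n 2p
python3 -m crank '[{"grip":0.06,"x":0,"y":0,"z":0,"yaw":0},{"grip":0.06,"x":0,"y":0,"z":0,"yaw":0},{"grip":0.06,"x":0,"y":0,"z":0,"yaw":0},{"grip":0.06,"x":0,"y":0,"z":0,"yaw":0},{"grip":0.06,"x":0,"y":0,"z":0,"yaw":0}]' | sed -n 2p
python3 - <<'E'
from h import *
m=camera_model("wrist");f=grab_frame("wrist");g=grab_frame("scene")
cv2.imwrite("pics/c1.png",np.vstack([cv2.resize(f[0:260,160:480,::-1],(738,600))[:600]])) 
for a,ce,cn in blobs(f,"red",200): print(ce,ray(m,ce,107).round(0),plane(m,cn,107))
E
```

```text
force: [0.8, 0.2, 0.5]
gripper_width: 45.2
ee_pos: [578.1, -193.4, 278.1]
ee_pos: [509.3, -331.6, 318.6]
ee_pos: [510.1, -329.0, 315.8]
[559.8 115.2] [ 722. -243.  107.] (array([ 721. , -246.8]), 122.8, 19.5, 89.4)
```

View pics/c1.png

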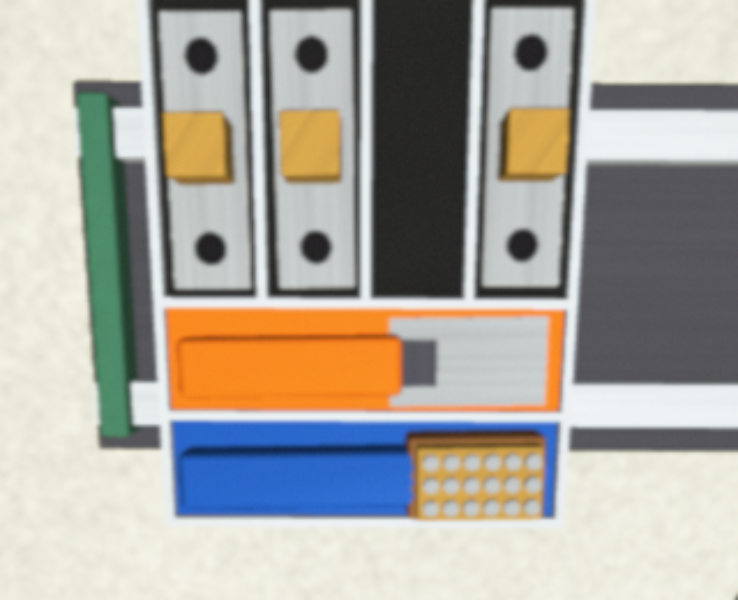

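All three bars, the scraper and the brush lie flat in their compartments, with the head and blade towards the red stop. Next I'll grip the handle and push the tray home.

```bash

python3 -m crank '[{"grip":0.09,"x":0.038,"y":-0.012,"z":0,"yaw":0},{"grip":0.09,"x":0.076,"y":-0.024,"z":0,"yaw":0},{"grip":0.09,"x":0.114,"y":-0.036,"z":0,"yaw":0},{"grip":0.09,"x":0.152,"y":-0.048,"z":0,"yaw":0},{"grip":0.09,"x":0.19,"y":-0.06,"z":0,"yaw":0}]' | sed -n 2p
python3 -m crank '[{"grip":0.09,"x":0.02,"y":-0.005,"z":0.02,"yaw":0},{"grip":0.09,"x":0.037,"y":-0.01,"z":0.05,"yaw":0},{"grip":0.09,"x":0.037,"y":-0.01,"z":0.09,"yaw":0},{"grip":0.09,"x":0.037,"y":-0.01,"z":0.13,"yaw":0},{"grip":0.09,"x":0.037,"y":-0.01,"z":0.16,"yaw":0}]' | sed -n 2,3p
python3 - <<'E'
from h import *
go(440,-101.5,92.5,90,1)
E
```

```text
ee_pos: [449.9, -137.7, 316.0]
ee_pos: [439.6, -101.4, 153.9]
ee_rot: [-179.9, -0.0, 89.8]
x -0.0001 y 0.0004 z 0.0614 yaw -0.0038  | yaw0 89.8 q6 -14
```

```bash

python3 -m crank '[{"grip":0.09,"x":0,"y":0,"z":0.03,"yaw":0},{"grip":0.09,"x":0,"y":0,"z":0.05,"yaw":0},{"grip":0.09,"x":0,"y":0,"z":0.061,"yaw":0},{"grip":0,"x":0,"y":0,"z":0.061,"yaw":0},{"grip":0,"x":0,"y":0,"z":0.061,"yaw":0}]' | sed -n 2,4p
for i in 1 2; do
python3 -m crank '[{"grip":0,"x":0,"y":0,"z":0,"yaw":0},{"grip":0,"x":0,"y":0,"z":0,"yaw":0},{"grip":0,"x":0,"y":0,"z":0,"yaw":0},{"grip":0,"x":0,"y":0,"z":0,"yaw":0},{"grip":0,"x":0,"y":0,"z":0,"yaw":0}]' 35 | sed -n 2,6p
done
for i in 1 2 3; do
python3 -m crank '[{"grip":0,"x":0,"y":0.009,"z":0,"yaw":0},{"grip":0,"x":0,"y":0.018,"z":0,"yaw":0},{"grip":0,"x":0,"y":0.027,"z":0,"yaw":0},{"grip":0,"x":0,"y":0.036,"z":0,"yaw":0},{"grip":0,"x":0,"y":0.045,"z":0,"yaw":0}]' 35 | sed -n 2,6p
done
```

```text
ee_pos: [441.0, -102.3, 95.0]
ee_rot: [-180.0, -0.0, 89.7]
force: [0.5, -0.6, 0.5]
ee_pos: [441.2, -102.8, 95.6]
ee_rot: [179.9, 0.0, 89.7]
force: [0.2, -0.3, 0.6]
gripper_width: 45.9
gripper_force: 0.0
ee_pos: [440.8, -102.7, 95.1]
ee_rot: [-180.0, -0.0, 89.6]
force: [-1.2, 0.2, 1.1]
gripper_width: 23.6
gripper_force: 35.0
ee_pos: [485.8, -103.1, 95.1]
ee_rot: [-179.9, 0.0, 89.7]
force: [-4.2, -0.8, 4.5]
gripper_width: 23.8
gripper_force: 35.0
ee_pos: [531.1, -103.5, 95.1]
ee_rot: [-179.9, 0.0, 89.7]
force: [-4.3, -2.2, 5.0]
gripper_width: 23.6
gripper_force: 35.0
ee_pos: [576.1, -103.8, 95.1]
ee_rot: [-179.9, 0.0, 89.7]
force: [-5.3, -1.8, 4.9]
gripper_width: 23.9
gripper_force: 35.0
```

```bash

python3 -m crank '[{"grip":0,"x":0.001,"y":0.004,"z":0,"yaw":0},{"grip":0,"x":0.001,"y":0.007,"z":0,"yaw":0},{"grip":0,"x":0.001,"y":0.01,"z":0,"yaw":0},{"grip":0,"x":0.001,"y":0.012,"z":0,"yaw":0},{"grip":0,"x":0.001,"y":0.014,"z":0,"yaw":0}]' 35 | sed -n 2,6p
python3 -m crank '[{"grip":0,"x":0,"y":0.001,"z":0,"yaw":0},{"grip":0,"x":0,"y":0.002,"z":0,"yaw":0},{"grip":0,"x":0,"y":0.003,"z":0,"yaw":0},{"grip":0,"x":0,"y":0.003,"z":0,"yaw":0},{"grip":0,"x":0,"y":0.003,"z":0,"yaw":0}]' 35 | sed -n 2,6p
```

```text
ee_pos: [589.9, -103.9, 95.1]
ee_rot: [-179.9, 0.1, 89.7]
force: [-4.2, -5.0, 3.8]
gripper_width: 23.7
gripper_force: 35.0
ee_pos: [590.9, -103.9, 95.1]
ee_rot: [-179.7, 0.1, 89.7]
force: [-10.7, -6.0, 6.8]
gripper_width: 23.8
gripper_force: 35.0
```

```bash

python3 -m crank '[{"grip":0,"x":0,"y":0.001,"z":0,"yaw":0},{"grip":0,"x":0,"y":0.002,"z":0,"yaw":0},{"grip":0,"x":0,"y":0.003,"z":0,"yaw":0},{"grip":0,"x":0,"y":0.003,"z":0,"yaw":0},{"grip":0,"x":0,"y":0.003,"z":0,"yaw":0}]' 35 | sed -n 2,6p
```

```text
ee_pos: [590.9, -103.9, 95.0]
ee_rot: [-179.3, 0.1, 89.7]
force: [-16.2, -5.9, 11.8]
gripper_width: 24.0
gripper_force: 35.1
```

```bash

python3 -m crank '[{"grip":0.09,"x":0,"y":0,"z":0,"yaw":0},{"grip":0.09,"x":0,"y":0,"z":0,"yaw":0},{"grip":0.09,"x":0,"y":0,"z":0,"yaw":0},{"grip":0.09,"x":0,"y":0,"z":0,"yaw":0},{"grip":0.09,"x":0,"y":0,"z":0,"yaw":0}]' | sed -n 2,6p
python3 -m crank '[{"grip":0.09,"x":0,"y":0,"z":-0.02,"yaw":0},{"grip":0.09,"x":0,"y":0,"z":-0.05,"yaw":0},{"grip":0.09,"x":0,"y":0,"z":-0.08,"yaw":0},{"grip":0.09,"x":0,"y":0,"z":-0.11,"yaw":0},{"grip":0.09,"x":0,"y":0,"z":-0.15,"yaw":0}]' | sed -n 2,6p
python3 -m crank '[{"grip":0.09,"x":-0.03,"y":-0.02,"z":-0.01,"yaw":0},{"grip":0.09,"x":-0.06,"y":-0.04,"z":-0.02,"yaw":0},{"grip":0.09,"x":-0.09,"y":-0.06,"z":-0.03,"yaw":0},{"grip":0.09,"x":-0.12,"y":-0.08,"z":-0.04,"yaw":0},{"grip":0.09,"x":-0.15,"y":-0.08,"z":-0.05,"yaw":0}]' | sed -n 2p
python3 -m crank '[{"grip":0.09,"x":-0.03,"y":0,"z":-0.01,"yaw":0},{"grip":0.09,"x":-0.06,"y":0,"z":-0.02,"yaw":0},{"grip":0.09,"x":-0.06,"y":0,"z":-0.03,"yaw":0},{"grip":0.09,"x":-0.06,"y":0,"z":-0.03,"yaw":0},{"grip":0.09,"x":-0.06,"y":0,"z":-0.03,"yaw":0}]' | sed -n 2p
python3 - <<'E'
from h import *
m=camera_model("wrist");f=grab_frame("wrist");g=grab_frame("scene")
a=cv2.resize(f[:,:,::-1],(400,300));b=cv2.resize(g[150:390,150:470,::-1],(400,300))
cv2.imwrite("pics/fin.png",np.hstack([a,b]))
for a,ce,cn in blobs(f,"red",200): print(ce,ray(m,ce,107).round(1),plane(m,cn,107))
E
```

```text
ee_pos: [596.7, -102.2, 94.9]
ee_rot: [179.9, -0.0, 89.7]
force: [0.3, 0.1, -0.3]
gripper_width: 54.1
gripper_force: 0.0
ee_pos: [595.2, -102.1, 244.6]
ee_rot: [-179.8, -0.1, 89.7]
force: [0.8, 0.3, 0.3]
gripper_width: 87.6
gripper_force: 0.0
ee_pos: [512.2, -252.8, 296.3]
ee_pos: [515.1, -311.7, 325.1]
[552.2 132.3] [ 728.2 -240.9  107. ] (array([ 728. , -244.3]), 123.4, 8.6, 89.4)
```

View pics/fin.png

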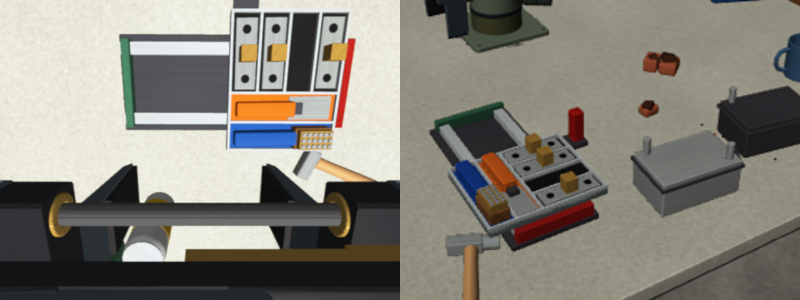

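The tray is against the red stop, at (345,80) in the left half, with everything loaded. The slag is beside the big lump at (650,62) in the right half.

```bash
python3 -c "
from workcell import *
print(job_done())"
```

```text
the job is handed in; nothing more can be done
None
```

I handed the job in at about 60 s of the 208 s: the three bars present, the brush and the scraper are loaded as asked, the slag is beside the big lump, and the tray is home against the red stop and released; no verdict came back.

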